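Pack away a torque multiplier kit

TASK

The wheel nuts are done, so stand the torque multiplier kit down. First make the multiplier safe: turn its slim selector ring until the yellow pointer is on the white neutral mark, without touching the fixed rings above and below it. Only then lay each part of the kit that is out on the bench (any of spanner, ratchet handle, reaction bar, scraper, caliper and three low-profile sockets) fully home and flat in its own cut-out of the shadow tray, and leave the big nut, the oil bottle and the tin where they stand.

Things in the scene. Friction and masses are not known exactly. Their poses are not given: they have to be found in the camera images.
- spanner_mid (a point): combination spanner, bright steel: 180 long, 10 thick; flat shank 18 wide and 8 thick (its underside 1 mm clear of the surface); open jaw (44 wide, from 46 to 90 along +x) at the head, ring end (dia 32) at -x. 0.26 kg. Dimensions in mm along the tool's own x, which runs towards its head. The point is at its middle, 5 above its underside; it is the place to grip, across y. May be absent.
- ratchet_mid (a point): ratchet handle: round steel head (dia 42, 24 thick, centred 69 along +x), black grip 24 wide and 20 thick from -90 to 22. 0.45 kg. Dimensions in mm along the tool's own x, which runs towards its head. The point is at its middle, 11 above its underside; it is the place to grip, across y. May be absent.
- reaction_mid (a point): reaction bar: red flat bar 22 wide, 14 thick, from -86 to 46, with a dark square block head (46 x 46 x 22 high, from 43 to 89 along +x). 0.6 kg. Dimensions in mm along the tool's own x, which runs towards its head. The point is at its middle, 7 above its underside; it is the place to grip, across y. May be absent.
- scraper_mid (a point): scraper: orange handle 26 wide and 22 thick from -88 to 22, steel blade 52 wide from 42 to 90 along +x. 0.16 kg. Dimensions in mm along the tool's own x, which runs towards its head. The point is at its middle, 11 above its underside; it is the place to grip, across y. May be absent.
- caliper_mid (a point): caliper, lying flat: aluminium beam 16 wide, 8 thick, 180 long; closed jaws from 50 to 90 along +x reach 36 to the -y side and 18 to the +y side; black slider (26 wide, 11 thick) from 30 to 69. 0.18 kg. Dimensions in mm along the tool's own x, which runs towards its head. The point is at its middle, 4 above its underside; it is the place to grip, across y. May be absent.
- pocket_spanner (a point): where point spanner_mid lies when the spanner is home in its cut-out, x in the direction its head points (5 mm above the pocket's floor)
- pocket_ratchet (a point): where point ratchet_mid lies when the ratchet handle is home in its cut-out, x in the direction its head points (11 mm above the pocket's floor)
- pocket_reaction (a point): where point reaction_mid lies when the reaction bar is home in its cut-out, x in the direction its head points (7 mm above the pocket's floor)
- pocket_scraper (a point): where point scraper_mid lies when the scraper is home in its cut-out, x in the direction its head points (11 mm above the pocket's floor)
- pocket_caliper (a point): where point caliper_mid lies when the caliper is home in its cut-out, x in the direction its head points (4 mm above the pocket's floor)
- socket_l_mid (a point): large low-profile impact socket, a plain dark disc, dia 52 mm, 30 high, standing flat; the point is at its centre, 15 above its underside. May be absent.
- pocket_socket_l (a point): where point socket_l_mid lies when that socket is home in its round pocket (dia 58 mm), 15 mm above the floor of the pocket
- socket_m_mid (a point): middle low-profile impact socket, a plain dark disc, dia 46 mm, 30 high, standing flat; the point is at its centre, 15 above its underside. May be absent.
- pocket_socket_m (a point): where point socket_m_mid lies when that socket is home in its round pocket (dia 52 mm), 15 mm above the floor of the pocket
- socket_s_mid (a point): small low-profile impact socket, a plain dark disc, dia 40 mm, 30 high, standing flat; the point is at its centre, 15 above its underside. May be absent.
- pocket_socket_s (a point): where point socket_s_mid lies when that socket is home in its round pocket (dia 46 mm), 15 mm above the floor of the pocket
- tray: shadow tray, fixed, grey foam on yellow, blue rim: x -106 to 172, y -156 to 156 mm; origin under the middle of its tool part. Pocket floors 5 above the bench, foam 19, rim 20. All pockets 14 deep, 3 mm wider than the tool all round, tools' heads to +x. A 50 mm trough of pocket depth crosses the tool pockets at x -25 to 25 for fingers. A fixed extension bar (top at 32) lies at its +x, +y corner
- selector (a joint): slim aluminium selector ring of the torque multiplier, dia 64 mm, 12 high, vertical axis, with a yellow pointer; range -1.25 to 1.25 rad, positive anticlockwise from above; 0 = neutral, pointer at the white mark on the fixed ring above (red mark +1.15, green mark -1.15). Stiff enough to stay where it is left (0.06 N m), no click
- selector_mid (a point): centre of the selector ring, on its axis, 106 mm above the bench; x points to the white mark. The multiplier stands upright, fixed to the bench, on a round flange (dia 90, 10 high); it is 132 high in all. The fixed rings above and below the selector are dia 54, so the selector stands 5 mm proud of both
- lower_ring: fixed blue housing ring below the selector, dia 54, from 30 to 99 mm above the bench (origin at the bench)
- upper_ring: fixed dark ring above the selector, dia 54, from 113 to 127 mm above the bench, boss of dia 26 to 132 (origin at the bench)
- nut: big hexagon nut, 64 mm across, 28 high, lying beside the tools; a bystander, origin under its centre
- oiler: oil bottle, dia 60 mm, 130 high; a bystander, origin under its centre
- tin: green tin, dia 70 mm, 60 high; a bystander, origin under its centre

How it is judged:
By the outcome, as a careful person would: the job done as asked, in the order asked, and still so for the second after the job is handed in, with the robot touching nothing.
Of spanner, ratchet, reaction, scraper, caliper, socket_l, socket_m, socket_s only 6 to 8 are there at a start; the rules pass over those that are not, and their reading is None.
At some moment in a run one of spanner, ratchet, reaction, scraper, caliper may be knocked a few centimetres aside while the robot is not near it.
Once in a run the grip may slacken for a moment while it holds something.
It also fails if it takes over 210 s, if anything falls off the work surface, if the arm or the gripper's body presses on something with over 40 N, if the wrist force passes 120 N, or if a joint passes its speed limit or range.

ROBOT

A 6-joint arm with a two-finger parallel gripper is mounted at the origin on the work surface. World frame = base frame: x ahead of the robot, y to its left, z up, the work surface at z = 0. Lengths are in m, angles in rad, forces in N, time in s.
With the tool pointing down it reaches from about 0.225 to 0.875 m from the base axis. Payload 3.4 kg.
Tool frame: the origin (TCP) lies between the finger pads; the fingertips stand 25 mm ahead of it and the grasp point (between the pads) lies 6 mm ahead of it; z points along the fingers, y is the line along which they close (so a half turn about z gives the same grasp; the last joint's range is limited). The gripper opens to 85 mm and grips with 20 to 120 N. Pads are 22 mm wide; open, the fingers measure 114 mm over their backs; the gripper's body (76 mm by 85 mm) begins 54 mm behind the grasp point. The pads swing forward as they close: fully open they stand 13 mm farther back than shut.
Start: joints at [-1.469, 0.276, 1.505, -0, 1.361, -0.121], TCP at [0.127, -0.561, 0.256] pointing down, gripper open.
Joint ranges: [-2.89, 2.89], [-0.75, 2.08], [0.22, 2.7], [-1.18, 4.32], [0.11, 2.71], [-2.7, 2.7]. Speed limits (rad/s): [2.57, 2.57, 3.14, 3.14, 3.14, 3.14].

INTERFACE

Orientations are given as a unit quaternion [w, x, y, z].
In Python, from rig import manip, cams, ticket gives the robot as it stands.
- The arm moves only by the tool step_arm, never from a script. Its argument "increments" is a list of rows, each an object with "dp": the shift along the world's x, y, z each as a share of 0.2 m, from -1 to 1, a list of three; "yaw": the turn about the world's z as a share of 0.15 rad, from -1 to 1; "grip": the opening, from 0 (shut) to 1 (fully open). In form: [{"dp": [tx, ty, tz], "yaw": yaw, "grip": grip}, ...]. A call has 1 to 5 rows; each row shifts and turns the commanded pose from where the row before left it; what a row does not reach is not made up. A row lasts 1/8 s, in which the tool goes at most 62.5 mm and 10.7 degrees, less where a joint would pass 70% of its speed; a pose out of reach is approached as far as the arm can. A call with a number of a shift or a turn outside -1 to 1 is refused whole. A call with a gripper value outside its range is refused whole. The fingers move at their own pace and stop on an object; "squeeze" is the grip in N (left out, the last holds). Time passes only in rows, so rows that do not move let the fingers close. It gives the time, the measured TCP pose, the force, the opening and the grip force at its end, in the units of the state.
- manip.get_state(): the state, without advancing time (a new reading comes with each control period).
- cams.get_image(name): name is "side" or "top" or "wrist"; returns the picture (384x512x3 uint8, blue, green, red); there is no depth.
- cams.get_calibration(name): a dict with "fx", "fy", "cx", "cy" (pixels), "extrinsics" (4x4, takes a point from camera to world coordinates). Camera axes: x right, y up, looking along -z (the intrinsics and any distortion apply to the point x, -y, -z); pixel columns grow to the right and rows downward; lengths in m; the calibration is good to about 2 mm. A picture is of the moment at which its call begins: read the wrist's pose just before it. get_calibration takes no time and is no camera call; for the wrist camera it gives the pose at the moment of the call.
- ticket.sign_off(): hands the job in; it is judged then, once.
The state is a dict: "clock": time; "qpos": joint angles; "qd": joint speeds; "effort": joint torques, N m; "position": TCP position; "ee_rot": TCP orientation; "contact_force": force on the tool from outside, world axes, zero at the start; "moment": the same for the moment, N m; "width": finger opening in m; "gripper_force": force on a finger pad.
Only numpy, scipy, OpenCV 4.12 (cv2) and the standard library are available. Lean on these libraries where they do the work, as an engineer would, in place of code of your own. Each camera call takes 0.05 s, during which the arm holds its last target. There are 200 camera calls.

## Working session

There is one attempt and no reset: what is moved stays moved. The work goes in short steps, Python scripts to look and compute and a tool call to move; the robot and the scene stay as the last step left them, time stands still between calls to the robot, and variables do not carry over. Pictures are saved under pics/ and viewed, at most 14 in all, crops included, and the job is handed in when it is done.

Besides the shell and the picture viewer there is one more tool, called after ">>>" as name(argument=value, ...), one argument or row to a line, values as JSON. step_arm: Moves the arm, as the interface text tells. Shift numbers are shares of 0.2 m and turn numbers shares of 0.15 rad, none past 1 either way. Its arguments: {"type":"object","properties":{"increments":{"type":"array"},"squeeze":{"type":"number"}},"required":["increments"]}

```bash
mkdir -p pics; ls; cat > h.py <<'E'
import numpy as np, cv2
from rig import manip, cams, ticket
def snap(n,name):
    im=np.asarray(cams.get_image(n)); cv2.imwrite(f'pics/{name}.png',im); return im
def ray(c,uv):
    E=np.array(c['extrinsics']); d=np.array([(uv[0]-c['cx'])/c['fx'],-(uv[1]-c['cy'])/c['fy'],-1.])
    return E[:3,3],E[:3,:3]@d
def at(c,uv,z):
    o,d=ray(c,uv); return o+d*(z-o[2])/d[2]
def proj(c,p):
    E=np.array(c['extrinsics']); q=E[:3,:3].T@(np.asarray(p,float)-E[:3,3]); return np.array([c['cx']-c['fx']*q[0]/q[2],c['cy']+c['fy']*q[1]/q[2]])
E
python3 - <<'E'
from h import *
for n in ('top','side','wrist'):
    c=cams.get_calibration(n); print(n,{k:(np.round(v,3).tolist() if k=='extrinsics' else v) for k,v in c.items()})
    im=snap(n,n+'0')
    cv2.imwrite(f'pics/{n}0.png',cv2.resize(im,(800,600),interpolation=cv2.INTER_CUBIC))
print(manip.get_state())
E
```

```text
pics
top {'fx': 353.63221300475703, 'fy': 353.63221300475703, 'cx': 258.19670262278845, 'cy': 187.8402829826437, 'extrinsics': [[0.014, 0.988, -0.155, 0.414], [-1.0, 0.015, 0.01, 0.023], [0.012, 0.155, 0.988, 1.324], [0.0, 0.0, 0.0, 1.0]]}
side {'fx': 396.97673463647567, 'fy': 396.97673463647567, 'cx': 251.71673757660247, 'cy': 193.58728611375165, 'extrinsics': [[0.986, 0.115, -0.121, 0.464], [-0.167, 0.608, -0.776, -0.878], [-0.016, 0.785, 0.619, 0.815], [0.0, 0.0, 0.0, 1.0]]}
wrist {'fx': 278.9319905693721, 'fy': 278.9319905693721, 'cx': 246.25420803765522, 'cy': 188.91956807632255, 'extrinsics': [[0.22, 0.93, 0.294, 0.202], [-0.975, 0.21, 0.065, -0.543], [-0.002, -0.301, 0.953, 0.373], [0.0, 0.0, 0.0, 1.0]]}
{'clock': 0.15, 'qpos': array([-1.46898290e+00,  2.76479509e-01,  1.50583703e+00, -9.08526266e-06,
        1.36073352e+00, -1.20994035e-01]), 'qd': array([-0.00065323, -0.00196289, -0.00503786, -0.00052975, -0.00030674,
        0.00107328]), 'effort': array([ 1.91754152e-03, -4.17143798e+01, -2.46033078e+01, -7.36176116e-05,
        7.62267562e-03,  1.43140081e-06]), 'position': array([ 0.12701465, -0.56042158,  0.25562354]), 'ee_rot': array([-7.28711392e-04,  9.93800650e-01,  1.11174355e-01,  2.54649091e-06]), 'contact_force': array([-0.17140073,  0.33068521, -0.94278623]), 'moment': array([0.0350533 , 0.01022322, 0.014879  ]), 'gripper_force': 0.0, 'width': 0.08586733272198818}
```

View pics/top0.png

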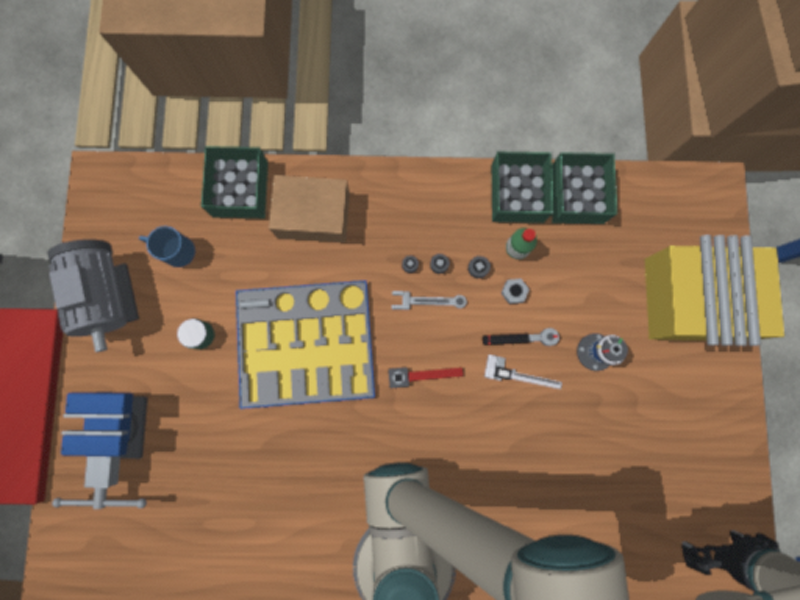

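View pics/side0.png

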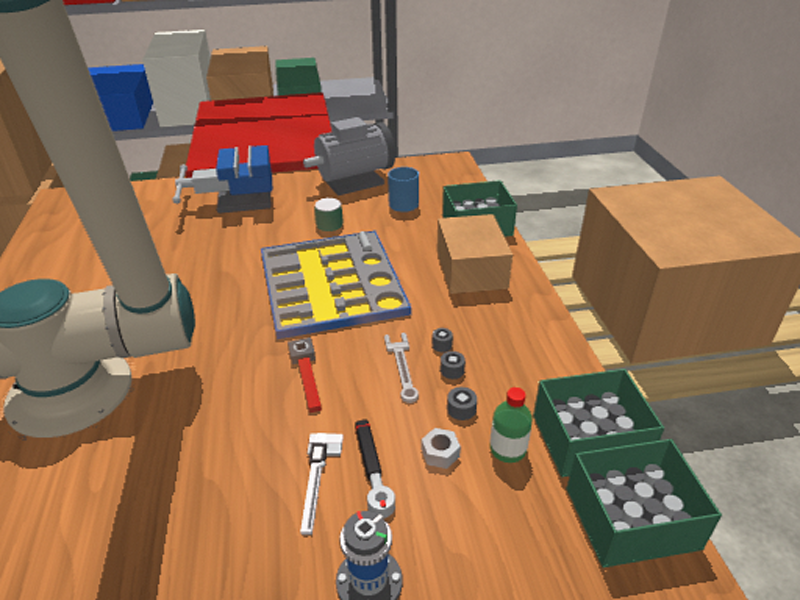

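The top view shows spanner, ratchet, reaction bar, caliper and three sockets out, with no scraper. The tray is at (237–375, 283–408) with its sockets on the far side, so tray +x ≈ world +x. The multiplier is at about (610, 348). The side view shows its pointer area at (365, 530).

```bash
python3 - <<'E'
from h import *
c=cams.get_calibration('top'); s=.64
for n,(u,v,z) in dict(mult_top=(615,349,.13),flange=(596,352,.01),span_h=(398,300,.01),span_r=(462,301,.01),rat_g=(484,340,.011),rat_h=(550,337,.02),rea_h=(399,377,.02),rea_t=(463,372,.01),cal_h=(492,368,.01),cal_t=(560,384,.008),sL=(480,267,.03),sM=(440,263,.03),sS=(411,264,.03),nut=(516,291,.03),oil=(522,243,.1),t_tl=(237,291,.02),t_tr=(368,282,.02),t_br=(375,398,.02),t_bl=(240,408,.02),tin=(195,333,.06)).items():
    print(n,at(c,(u*s,v*s),z).round(3))
# crops
im=cv2.imread('pics/top0.png')
S=snap('side','s1'); T=snap('top','t1')
a=cv2.resize(T[170:270,140:250],None,fx=5,fy=5,interpolation=cv2.INTER_CUBIC)
b=cv2.resize(S[315:384,205:265],None,fx=4,fy=4,interpolation=cv2.INTER_CUBIC)
o=np.zeros((520,800,3),np.uint8); o[:500,:550]=a; o[:276,555:795]=b
b=cv2.resize(T[205:245,365:410],None,fx=5,fy=5,interpolation=cv2.INTER_CUBIC); o[300:500,555:780]=b
cv2.imwrite('pics/crop1.png',o)
E
```

```text
mult_top [ 0.487 -0.449  0.13 ]
flange [ 0.487 -0.45   0.01 ]
span_h [0.604 0.022 0.01 ]
span_r [ 0.604 -0.132  0.01 ]
rat_g [ 0.511 -0.184  0.011]
rat_h [ 0.52  -0.339  0.02 ]
rea_h [0.421 0.017 0.02 ]
rea_t [ 0.435 -0.134  0.01 ]
cal_h [ 0.445 -0.202  0.01 ]
cal_t [ 0.41  -0.363  0.008]
sL [ 0.684 -0.173  0.03 ]
sM [ 0.692 -0.077  0.03 ]
sS [ 0.689 -0.007  0.03 ]
nut [ 0.627 -0.258  0.03 ]
oil [ 0.727 -0.258  0.1  ]
t_tl [0.619 0.406 0.02 ]
t_tr [0.645 0.095 0.02 ]
t_br [0.372 0.072 0.02 ]
t_bl [0.346 0.383 0.02 ]
tin [0.514 0.484 0.06 ]
```

View pics/crop1.png

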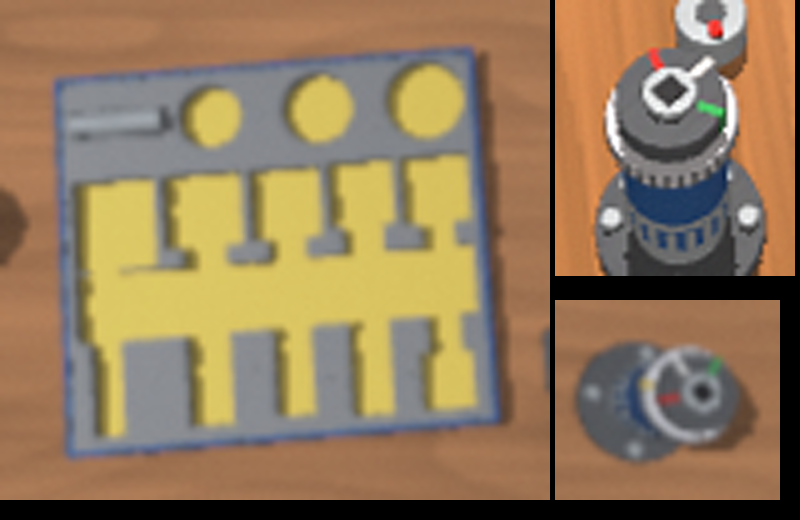

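The crop shows the tray pockets from left (+y): caliper, scraper, then three others ending with the spanner on the right. The red, white and green marks are visible, and the yellow pointer is towards world +y. I'll move above the multiplier for a wrist view.

>>> step_arm(
  increments=[
    {"dp": [0.25, 0.09, 0.08], "yaw": 0, "grip": 1},
    {"dp": [0.25, 0.09, 0.08], "yaw": 0, "grip": 1},
    {"dp": [0.25, 0.09, 0.08], "yaw": 0, "grip": 1},
    {"dp": [0.25, 0.09, 0.08], "yaw": 0, "grip": 1},
    {"dp": [0.25, 0.09, 0.08], "yaw": 0, "grip": 1},
  ],
)

```text
clock: 0.88
position: [0.3785, -0.47, 0.3368]
ee_rot: [0.0, 0.994, 0.111, -0.0]
contact_force: [1.3, -0.5, -0.0]
width: 0.0854
gripper_force: 0.0
```

>>> step_arm(
  increments=[
    {"dp": [0.25, 0.09, 0.08], "yaw": 0, "grip": 1},
    {"dp": [0, 0, 0], "yaw": 0, "grip": 1},
    {"dp": [0, 0, 0], "yaw": 0, "grip": 1},
  ],
)

```text
clock: 1.25
position: [0.4267, -0.4527, 0.3518]
ee_rot: [-0.0, 0.994, 0.111, -0.001]
contact_force: [-1.0, -0.2, 0.2]
width: 0.0855
gripper_force: 0.0
```

```bash
python3 - <<'E'
from h import *
import pickle
c=cams.get_calibration('wrist'); im=snap('wrist','w1'); pickle.dump(c,open('w1.pkl','wb'))
uv=proj(c,[.487,-.449,.106]); print(uv, manip.get_state()['position'],manip.get_state()['ee_rot'])
cv2.imwrite('pics/w1b.png',cv2.resize(im,(800,600),interpolation=cv2.INTER_CUBIC))
E
```

```text
[254.53060697 114.69488613] [ 0.42606047 -0.45294356  0.35165385] [-4.24514964e-04  9.93836982e-01  1.10848192e-01 -7.41987201e-04]
```

View pics/w1b.png

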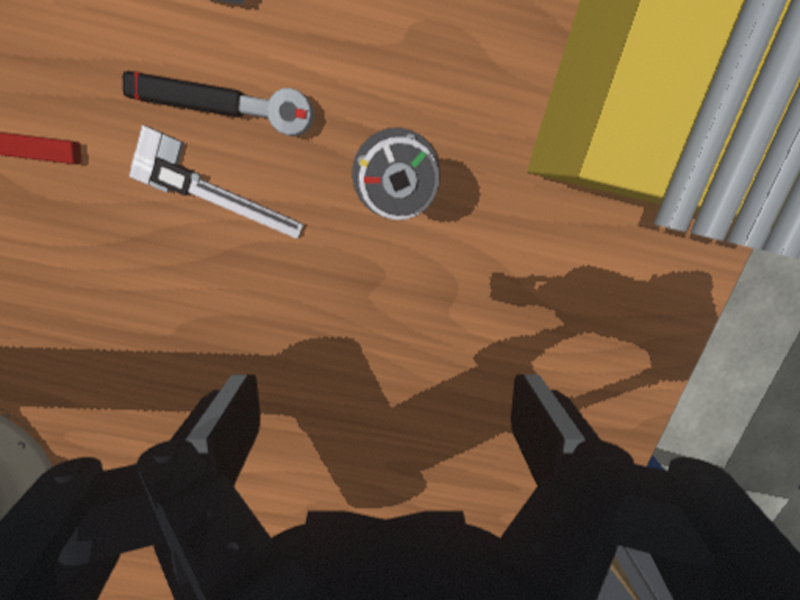

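The wrist view shows the multiplier at (397, 175), yellow pointer at (363, 162), white mark at (389, 152), red at (372, 180) and green at (420, 158). Next I'll measure these on a zoomed crop.

```bash
python3 - <<'E'
from h import *
import pickle
c=pickle.load(open('w1.pkl','rb')); im=cv2.imread('pics/w1.png')
x0,y0=218,74; crop=im[y0:y0+75,x0:x0+75]; hsv=cv2.cvtColor(crop,cv2.COLOR_BGR2HSV).astype(int)
H,S,V=hsv[...,0],hsv[...,1],hsv[...,2]
yy,xx=np.mgrid[:75,:75]; near=np.hypot(xx-36,yy-40)<29
m=dict(yellow=(H>20)&(H<35)&(S>110)&(V>120),red=((H<6)|(H>172))&(S>140)&(V>80),green=(H>45)&(H<85)&(S>90),white=(S<30)&(V>200))
for k,mm in m.items():
    mm=mm&near; n,l,st,ce=cv2.connectedComponentsWithStats(mm.astype(np.uint8))
    for i in range(1,n):
        if st[i,4]>3:
            uv=ce[i]+[x0,y0]; print(k,st[i,4],uv.round(1),at(c,uv,.109 if k=='yellow' else .127).round(4))
cv2.imwrite('pics/w1c.png',cv2.resize(crop,(600,600),interpolation=cv2.INTER_CUBIC))
o=cams.get_calibration('top')
for z,r in ((.132,.013),(.112,.032),(.01,.045),(.127,.027)): # expected ellipse given centre
    P=np.array([proj(c,[.487+r*np.cos(t),-.449+r*np.sin(t),z]) for t in np.linspace(0,6.28,60)]); print(z,((P.min(0)-[x0,y0])*8).round(0),((P.max(0)-[x0,y0])*8).round(0))
E
```

```text
yellow 15 [232.7 103.9] [ 0.4937 -0.4196  0.109 ]
red 37 [237.5 114.6] [ 0.4835 -0.4285  0.127 ]
green 38 [267.4 101.4] [ 0.5058 -0.4595  0.127 ]
white 66 [243.8  95.7] [ 0.5059 -0.4311  0.127 ]
white 26 [231.2 112.8] [ 0.4839 -0.4207  0.127 ]
white 6 [233.  124.5] [ 0.4711 -0.4256  0.127 ]
0.132 [208. 242.] [386. 425.]
0.112 [ 87. 108.] [500. 535.]
0.01 [52. 59.] [506. 530.]
0.127 [114. 140.] [478. 516.]
```

View pics/w1c.png

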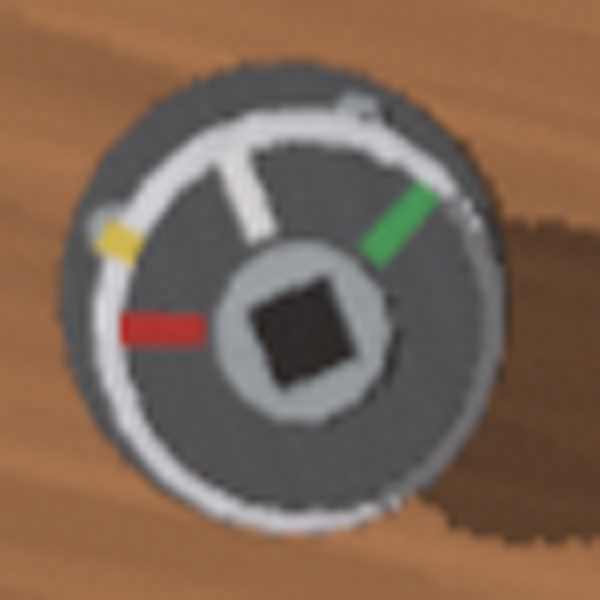

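The crop shows the boss centre at (301, 331), with the white mark running (232,160)–(262,240), red (120,329)–(207,329), green (430,193)–(372,255), and the pointer at (118, 242).

```bash
python3 - <<'E'
from h import *
import pickle
c=pickle.load(open('w1.pkl','rb'))
w=lambda u,v,z: at(c,(218-.44+u/8,74-.44+v/8),z)
C=w(301,331,.132); R=w(296.5,320,.112); print('centre',C,R)
P=(C+R)/2
ang=lambda p:np.arctan2(p[1]-P[1],p[0]-P[0])
a={k:ang(w(*q,.1272)) for k,q in dict(white=(247,200),red=(163,329),green=(401,224)).items()}
a['yel']=ang(w(118,242,.112)); print({k:round(v,3) for k,v in a.items()}, 'joint',a['yel']-a['white'], a['red']-a['white'],a['green']-a['white'], 'r',np.hypot(*(w(118,242,.112)-P)[:2]))
q=manip.get_state(); print(q['position'],q['qpos'])
from scipy.spatial.transform import Rotation as Ro
e=q['ee_rot'];M=Ro.from_quat([e[1],e[2],e[3],e[0]]).as_matrix(); print('tool y angle',np.arctan2(M[1,1],M[0,1]))
E
```

```text
centre [ 0.48795452 -0.44882873  0.132     ] [ 0.48858994 -0.44857317  0.112     ]
{'white': np.float64(0.636), 'red': np.float64(1.807), 'green': np.float64(-0.567), 'yel': np.float64(1.385)} joint 0.7497598533494357 1.1716631615536999 -1.2021354106968185 r 0.02994725548774545
[ 0.42606047 -0.45294356  0.35165385] [-9.27343742e-01  3.15501138e-01  1.21707499e+00 -8.48313519e-04
  1.61050127e+00  4.21266537e-01]
tool y angle -1.3486440195456393
```

Centre is (0.488, -0.449), and the selector reads about +0.755 rad. I'll rotate the gripper +0.45 to clear the pointer, descend, grip, and then turn it back.

>>> step_arm(
  increments=[
    {"dp": [0.155, 0.01, 0], "yaw": 1, "grip": 1},
    {"dp": [0.155, 0.01, 0], "yaw": 1, "grip": 1},
    {"dp": [0, 0, -0.25], "yaw": 1, "grip": 1},
    {"dp": [0, 0, -0.25], "yaw": 0, "grip": 1},
    {"dp": [0, 0, 0], "yaw": 0, "grip": 1},
  ],
)

```text
clock: 1.92
position: [0.4857, -0.4475, 0.2474]
ee_rot: [-0.005, 0.944, 0.329, -0.002]
contact_force: [0.2, 0.0, -0.5]
width: 0.0857
gripper_force: 0.0
```

```bash
cat >> h.py <<'E'
from scipy.spatial.transform import Rotation as Ro
def st():
    q=manip.get_state(); e=q['ee_rot']; M=Ro.from_quat([e[1],e[2],e[3],e[0]]).as_matrix()
    print('t',round(q['clock'],2),'pos',q['position'].round(4),'yline',round(np.arctan2(M[1,1],M[0,1]),4),'q6',q['qpos'][5].round(2),'F',q['contact_force'].round(1),'w',round(q['width'],4),'gf',round(q['gripper_force'],1)); return q
E
python3 -c "
from h import *
st()"
```

```text
t 1.93 pos [ 0.4857 -0.4475  0.2474] yline -0.9001 q6 0.05 F [ 0.2  0.  -0.5] w 0.0857 gf 0.0
```

>>> step_arm(
  increments=[
    {"dp": [0.012, -0.006, -0.22], "yaw": 0, "grip": 1},
    {"dp": [0, 0, -0.22], "yaw": 0, "grip": 1},
    {"dp": [0, 0, -0.22], "yaw": 0, "grip": 1},
    {"dp": [0, 0, 0], "yaw": 0, "grip": 1},
    {"dp": [0, 0, 0], "yaw": 0, "grip": 1},
  ],
)

```text
clock: 2.55
position: [0.4924, -0.452, 0.1234]
ee_rot: [0.002, 0.944, 0.33, 0.001]
contact_force: [0.0, -0.7, 1.0]
width: 0.0856
gripper_force: 0.0
```

>>> step_arm(
  increments=[
    {"dp": [0, 0, 0], "yaw": 0, "grip": 0.6},
    {"dp": [0, 0, 0], "yaw": 0, "grip": 0.6},
    {"dp": [0, 0, 0], "yaw": 0, "grip": 0.6},
    {"dp": [0, 0, 0], "yaw": 0, "grip": 0.6},
  ],
  squeeze=20,
)

```text
clock: 3.05
position: [0.4901, -0.4482, 0.1232]
ee_rot: [-0.001, 0.944, 0.33, -0.001]
contact_force: [-5.2, 5.9, 8.5]
width: 0.0625
gripper_force: 20.2
```

```bash
python3 -c "
from h import *
st()"
```

```text
t 3.05 pos [ 0.4901 -0.4482  0.1232] yline -0.8979 q6 0.05 F [-5.2  5.9  8.5] w 0.0625 gf 20.2
```

>>> step_arm(
  increments=[
    {"dp": [0, 0, 0], "yaw": -1, "grip": 0.6},
    {"dp": [0, 0, 0], "yaw": -1, "grip": 0.6},
    {"dp": [0, 0, 0], "yaw": -1, "grip": 0.6},
    {"dp": [0, 0, 0], "yaw": -1, "grip": 0.6},
    {"dp": [0, 0, 0], "yaw": -1, "grip": 0.6},
  ],
)

```text
clock: 3.68
position: [0.4905, -0.4497, 0.1232]
ee_rot: [0.0, 0.999, -0.041, -0.001]
contact_force: [-3.8, 1.6, 5.7]
width: 0.0629
gripper_force: 20.5
```

>>> step_arm(
  increments=[
    {"dp": [0, 0, 0], "yaw": 0, "grip": 0.6},
    {"dp": [0, 0, 0], "yaw": 0, "grip": 0.6},
  ],
)

```text
clock: 3.92
position: [0.4905, -0.4497, 0.1232]
ee_rot: [0.0, 0.999, -0.039, -0.0]
contact_force: [-3.8, 2.7, 5.7]
width: 0.063
gripper_force: 20.5
```

```bash
python3 - <<'E'
from h import *
st(); c=cams.get_calibration('wrist'); im=snap('wrist','w2'); import pickle; pickle.dump(c,open('w2.pkl','wb'))
u,v=proj(c,[.488,-.449,.12]).astype(int); print(u,v)
cr=im[max(0,v-90):v+90,u-120:u+120]; cv2.imwrite('pics/w2c.png',cv2.resize(cr,None,fx=3.3,fy=3.3,interpolation=cv2.INTER_CUBIC))
E
```

```text
t 3.92 pos [ 0.4905 -0.4497  0.1232] yline -1.6481 q6 0.8 F [-3.8  2.7  5.7] w 0.063 gf 20.5
246 267
```

View pics/w2c.png

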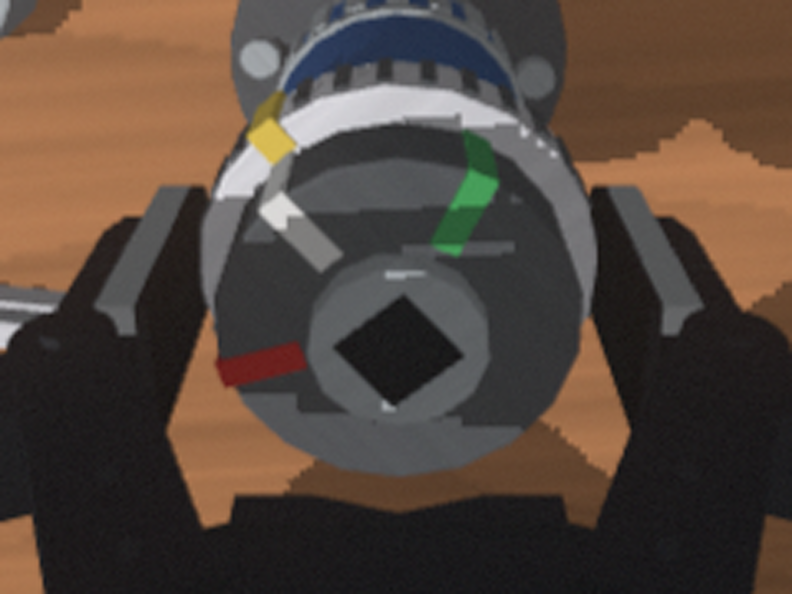

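The pointer at (272, 140) is nearly under the white mark, whose outer end is at (278, 205). I'll work out the angle.

```bash
python3 - <<'E'
from h import *
import pickle
c=pickle.load(open('w2.pkl','rb'))
w=lambda u,v,z: at(c,(126-.35+u/3.3,177-.35+v/3.3),z)
C=w(398,338,.132); print(C, w(398,348,.132))
for C in (C,np.array([.4883,-.4487,0])):
    for n,(u,v,z) in dict(wo=(281,210,.1272),wi=(330,260,.1272),g=(465,218,.1272),r=(262,364,.1272),yel=(272,140,.112),y2=(272,140,.114)).items():
        p=w(u,v,z)-C; print(n,round(np.arctan2(p[1],p[0]),3),round(np.hypot(*p[:2]),4))
E
```

```text
[ 0.4897862  -0.44920846  0.132     ] [ 0.48817157 -0.44908188  0.132     ]
wo 0.675 0.0235
wi 0.717 0.0133
g -0.604 0.0184
r 1.87 0.0213
yel 0.664 0.0283
y2 0.635 0.0288
wo 0.621 0.0244
wi 0.621 0.0142
g -0.583 0.0199
r 1.808 0.0204
yel 0.618 0.0292
y2 0.592 0.0297
```

Pointer and mark agree within 0.01 rad. I'll release, rise, and go to the overview.

>>> step_arm(
  increments=[
    {"dp": [0, 0, 0], "yaw": 0, "grip": 1},
    {"dp": [0, 0, 0], "yaw": 0, "grip": 1},
    {"dp": [0, 0, 0], "yaw": 0, "grip": 1},
    {"dp": [0, 0, 0.2], "yaw": 0, "grip": 1},
    {"dp": [0, 0, 0.3], "yaw": 0, "grip": 1},
  ],
)

```text
clock: 4.6
position: [0.4908, -0.4492, 0.2189]
ee_rot: [-0.002, 0.999, -0.039, -0.002]
contact_force: [1.1, -0.7, 0.4]
width: 0.085
gripper_force: 0.0
```

>>> step_arm(
  increments=[
    {"dp": [0, 0, 0.3], "yaw": 0.5, "grip": 1},
    {"dp": [0, 0.15, 0.25], "yaw": 0, "grip": 1},
    {"dp": [0, 0.17, 0.25], "yaw": 0, "grip": 1},
    {"dp": [0, 0.2, 0.2], "yaw": 0, "grip": 1},
    {"dp": [0, 0.3, 0], "yaw": 0, "grip": 1},
  ],
)

```text
clock: 5.22
position: [0.4926, -0.2864, 0.4239]
ee_rot: [0.003, 1.0, -0.002, 0.003]
contact_force: [1.4, 0.4, -1.5]
width: 0.0857
gripper_force: 0.0
```

>>> step_arm(
  increments=[
    {"dp": [0, 0.3, 0.0], "yaw": 0, "grip": 1},
    {"dp": [0, 0.3, 0.0], "yaw": 0, "grip": 1},
    {"dp": [0, 0, 0], "yaw": 0, "grip": 1},
    {"dp": [0, 0, 0], "yaw": 0, "grip": 1},
  ],
)

```text
clock: 5.72
position: [0.4916, -0.1663, 0.4205]
ee_rot: [0.001, 1.0, -0.001, 0.0]
contact_force: [0.2, -0.4, 0.2]
width: 0.0851
gripper_force: 0.0
```

```bash
python3 - <<'E'
from h import *
st(); c=cams.get_calibration('wrist'); im=snap('wrist','w3'); import pickle; pickle.dump(c,open('w3.pkl','wb'))
cv2.imwrite('pics/w3b.png',cv2.resize(im,(800,600),interpolation=cv2.INTER_CUBIC))
E
```

```text
t 5.72 pos [ 0.4916 -0.1663  0.4205] yline -1.5723 q6 1.11 F [ 0.2 -0.4  0.2] w 0.0851 gf 0.0
```

View pics/w3b.png

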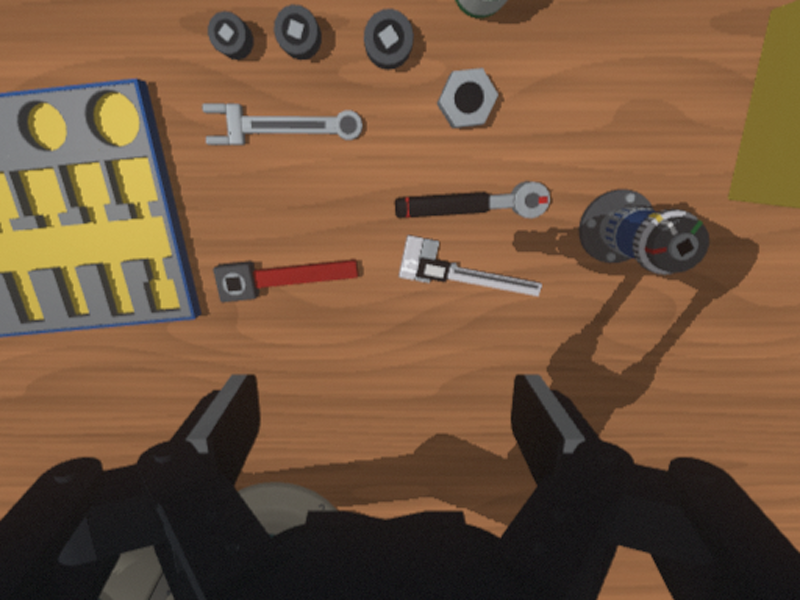

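The overview shows the sockets at (230,35), (297,31) and (388,39), and the spanner from (205,125) to (362,125). The ratchet runs (395,207)–(550,200), the reaction bar (217,282)–(358,268), and the caliper (402,262)–(540,288). The pointer is under the white mark. I'll fit 3-D silhouettes to get exact poses.

```bash
cat > fit.py <<'E'
from h import *
import pickle
from scipy.optimize import minimize
mm=lambda *a: np.array(a)/1000
def box(x0,x1,y0,y1,z0,z1): return np.array([[x,y,z] for z in (z0,z1) for x,y in ((x0,y0),(x1,y0),(x1,y1),(x0,y1))])/1000
def cyl(x,r,z0,z1): return np.array([[x+r*np.cos(t),r*np.sin(t),z] for z in (z0,z1) for t in np.linspace(0,2*np.pi,24)])/1000
TOOLS=dict(
 spanner=[box(-62,48,-9,9,1,9),cyl(-74,16,0,10),box(46,60,-22,22,0,10),box(60,90,14,22,0,10),box(60,90,-22,-14,0,10)],
 ratchet=[box(-90,22,-12,12,1,21),box(22,52,-6,6,6,16),cyl(69,21,0,24)],
 reaction=[box(-86,46,-11,11,0,14),box(43,89,-23,23,0,22)],
 caliper=[box(-90,90,-8,8,0,8),box(50,90,-36,18,0,8),box(30,69,-13,13,0,11)],
 socket_l=[cyl(0,26,0,30)],socket_m=[cyl(0,23,0,30)],socket_s=[cyl(0,20,0,30)],
 tray=[box(-106,172,-156,156,0,20)])
GUESS=dict(spanner=(.604,-.055,1.57),ratchet=(.516,-.26,-1.6),reaction=(.428,-.058,1.6),caliper=(.428,-.28,1.4),
 socket_l=(.684,-.173,0),socket_m=(.692,-.077,0),socket_s=(.689,-.007,0),tray=(.474,.233,.08))
K=4
def fg(im):
    h=cv2.cvtColor(im,cv2.COLOR_BGR2HSV).astype(int); H,S,V=h[...,0],h[...,1],h[...,2]
    b,g,r=[im[...,i].astype(int) for i in range(3)]
    red=(r>2.6*g)&(r>70)
    return (((S<95)|red|((H>35)&(H<160)&(S>60)))).astype(np.uint8)
def sil(c,parts,p,off,shape,z=0):
    m=np.zeros(shape,np.uint8); cs,sn=np.cos(p[2]),np.sin(p[2])
    E=np.array(c['extrinsics'])
    for q in parts:
        w=np.c_[q[:,0]*cs-q[:,1]*sn+p[0],q[:,0]*sn+q[:,1]*cs+p[1],q[:,2]+z]
        k=(w-E[:3,3])@E[:3,:3]; uv=np.c_[c['cx']-c['fx']*k[:,0]/k[:,2],c['cy']+c['fy']*k[:,1]/k[:,2]]
        cv2.fillConvexPoly(m,cv2.convexHull(((uv+.5-off)*K*16-8).astype(np.int32)),1,shift=4)
    return m
def fit(im,c,name,g=None,z=0,F=None):
    g=np.array(GUESS[name] if g is None else g,float); R=.2 if name=='tray' else .13 if 'socket' not in name else .045
    u=proj(c,[g[0],g[1],.01]); e=max(np.hypot(*(proj(c,[g[0]+R,g[1],.01])-u)),10)
    a=np.clip(np.floor(u-e),0,[511,383]).astype(int); b=np.clip(np.ceil(u+e),0,[512,384]).astype(int)
    f=(fg(im) if F is None else F)[a[1]:b[1],a[0]:b[0]]
    f=(cv2.resize(f*255,None,fx=K,fy=K,interpolation=cv2.INTER_LINEAR)>127).astype(np.uint8)
    if name!='tray':
        n,l=cv2.connectedComponents(f); s=sil(c,TOOLS[name],g,a,f.shape,z); s=cv2.dilate(s,np.ones((5,5)))
        ids=[i for i in range(1,n) if (l==i).sum()>60 and ((l==i)&(s>0)).sum()>.4*(l==i).sum()]
        f=np.isin(l,ids).astype(np.uint8)
    def cost(x):
        m=sil(c,TOOLS[name],g+x*[.001,.001,.01],a,f.shape,z); return -(m&f).sum()/max(1,(m|f).sum())
    best=None; x0=np.zeros(3)
    for step in (12,4,1.5):
        r=minimize(cost,x0,method='Nelder-Mead',options=dict(initial_simplex=np.vstack([x0,x0+np.eye(3)*step]),xatol=.02,fatol=1e-5,maxiter=200)); x0=r.x
    return g+x0*[.001,.001,.01],-r.fun
E
python3 - <<'E'
from fit import *
c=pickle.load(open('w3.pkl','rb')); im=cv2.imread('pics/w3.png')
cv2.imwrite('pics/fg3.png',fg(im)*255); ov=im.copy()
for n in TOOLS:
    if n=='tray': continue
    p,q=fit(im,c,n); print(n,p.round(4),round(q,3))
E
```

```text
spanner [ 0.66  -0.095  1.65 ] -0.0
ratchet [ 0.608 -0.216 -2.48 ] -0.0
reaction [ 0.484 -0.07   1.2  ] -0.0
caliper [ 0.504 -0.328  1.72 ] -0.0
socket_l [ 0.6617 -0.141   0.0293] -673706003203299.8
socket_m [ 0.6602 -0.0382  0.041 ] -0.0
socket_s [0.6594 0.0234 0.3653] -0.0fit.py:41: RuntimeWarning: overflow encountered in scalar negative
  m=sil(c,TOOLS[name],g+x*[.001,.001,.01],a,f.shape,z); return -(m&f).sum()/max(1,(m|f).sum())
```

```bash
sed -i 's/return -(m&f).sum()/return -float((m\&f).sum())/' fit.py; cat > run.py <<'E'
import sys
from fit import *
def allfit(tag,names,draw=True):
    c=pickle.load(open(tag+'.pkl','rb')); im=cv2.imread(f'pics/{tag}.png'); ov=cv2.resize(im,(800,600)); out={}
    for n in names:
        p,q=fit(im,c,n); out[n]=p; print(n,p.round(4),round(q,3))
        s=sil(c,TOOLS[n],p,np.zeros(2),(384*K,512*K)); s=cv2.resize(s,(800,600),interpolation=cv2.INTER_NEAREST)
        cs,_=cv2.findContours(s,0,1); cv2.drawContours(ov,cs,-1,(255,0,255),1)
    cv2.imwrite(f'pics/{tag}_fit.png',ov); return out
E
python3 -c "
from run import *
allfit('w3',[n for n in TOOLS if n!='tray'])"
```

```text
spanner [ 0.6051 -0.0501  1.5666] 0.922
ratchet [ 0.5167 -0.2678 -1.5089] 0.842
reaction [ 0.4276 -0.0449  1.6823] 0.839
caliper [ 0.4248 -0.2745  1.3719] 0.939
socket_l [ 0.687  -0.1702  0.0045] 0.948
socket_m [ 6.937e-01 -7.500e-02  3.000e-04] 0.945
socket_s [ 0.6914 -0.0041 -0.0094] 0.928
```

View pics/w3_fit.png

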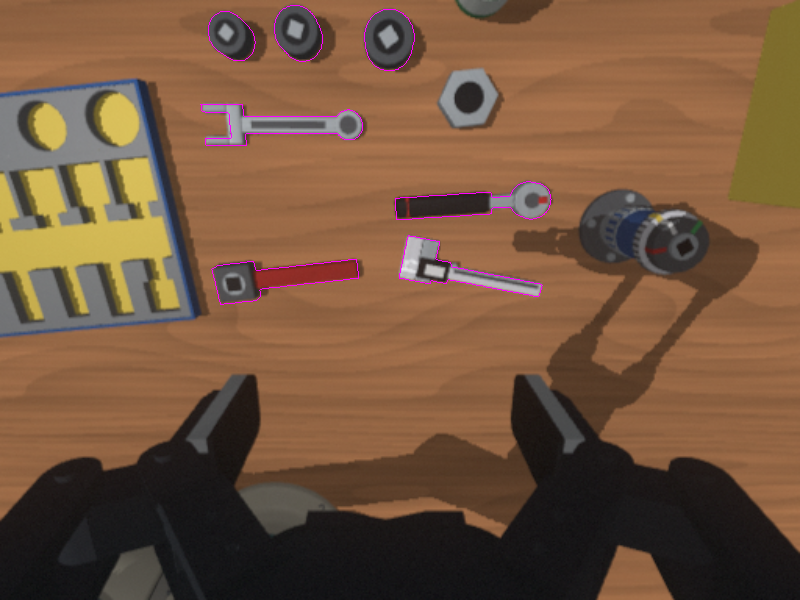

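The fitted outlines coincide with all seven parts. Next is a tray view.

>>> step_arm(
  increments=[
    {"dp": [0, 0.29, 0], "yaw": 0, "grip": 1},
    {"dp": [0, 0.29, 0], "yaw": 0, "grip": 1},
    {"dp": [0, 0.29, 0], "yaw": 0, "grip": 1},
    {"dp": [0, 0.29, 0], "yaw": 0, "grip": 1},
    {"dp": [0, 0.29, 0], "yaw": 0, "grip": 1},
  ],
)

```text
clock: 6.4
position: [0.4925, 0.1242, 0.4199]
ee_rot: [0.0, 1.0, -0.003, 0.0]
contact_force: [1.2, 0.5, 0.8]
width: 0.0854
gripper_force: 0.0
```

>>> step_arm(
  increments=[
    {"dp": [0, 0.29, 0], "yaw": 0, "grip": 1},
    {"dp": [0, 0.26, 0], "yaw": 0, "grip": 1},
    {"dp": [0, 0, 0], "yaw": 0, "grip": 1},
    {"dp": [0, 0, 0], "yaw": 0, "grip": 1},
  ],
)

```text
clock: 6.9
position: [0.4924, 0.2328, 0.4197]
ee_rot: [0.001, 1.0, -0.002, -0.0]
contact_force: [0.6, 0.2, 0.6]
width: 0.0851
gripper_force: 0.0
```

```bash
python3 - <<'E'
from run import *
st(); c=cams.get_calibration('wrist'); im=snap('wrist','w4'); pickle.dump(c,open('w4.pkl','wb'))
# tray mask: non-wood, closed, filled
h=cv2.cvtColor(im,cv2.COLOR_BGR2HSV).astype(int); H,S,V=h[...,0],h[...,1],h[...,2]
m=((S<95)|(H>20)).astype(np.uint8); m[230:]=0
m=cv2.morphologyEx(m,cv2.MORPH_CLOSE,np.ones((5,5))); m=cv2.morphologyEx(m,cv2.MORPH_OPEN,np.ones((5,5)))
cs,_=cv2.findContours(m,0,1); k=max(cs,key=cv2.contourArea); F=np.zeros_like(m); cv2.drawContours(F,[k],-1,1,-1)
print(cv2.contourArea(k),cv2.boundingRect(k))
p,q=fit(im,c,'tray',F=F); print(p,q)
s=sil(c,TOOLS['tray'],p,np.zeros(2),(384*K,512*K)); s=cv2.resize(s,(800,600),interpolation=cv2.INTER_NEAREST)
ov=cv2.resize(im,(800,600)); cs,_=cv2.findContours(s,0,1); cv2.drawContours(ov,cs,-1,(255,0,255),1)
# rectified at z=.019 in tray frame, 2px/mm
def rect(z):
    src=[];dst=[]
    for x,y in ((-106,-156),(-106,156),(172,156),(172,-156)):
        w=p[:2]+np.array([[np.cos(p[2]),-np.sin(p[2])],[np.sin(p[2]),np.cos(p[2])]])@[x/1e3,y/1e3]
        src.append(proj(c,[*w,z])); dst.append([(160-y)*2,(176-x)*2])
    return cv2.warpPerspective(im,cv2.getPerspectiveTransform(np.float32(src),np.float32(dst)),(640,570),flags=cv2.INTER_CUBIC)
r=rect(.019); cv2.imwrite('pics/w4r.png',r); cv2.imwrite('pics/w4f.png',ov)
hr=cv2.cvtColor(r,cv2.COLOR_BGR2HSV).astype(int); Y=((hr[...,0]>18)&(hr[...,0]<36)&(hr[...,1]>100))
for x in (-80,-60,-40,40,60,75,85,135):
    row=Y[(176-x)*2-2:(176-x)*2+3].mean(0)>.5; d=np.diff(np.r_[0,row,0].astype(int)); print(x,[(160-a/2,160-b/2) for a,b in zip(np.where(d==1)[0],np.where(d==-1)[0]) if b-a>8])
E
```

```text
t 6.9 pos [0.4924 0.2328 0.4197] yline -1.5744 q6 1.89 F [0.6 0.2 0.6] w 0.0851 gf 0.0
25949.5 (142, 50, 185, 169)
[0.46499112 0.24030849 0.0939888 ] 0.9911664811485001
-80 [(np.float64(132.0), np.float64(114.0)), (np.float64(65.0), np.float64(34.5)), (np.float64(3.0), np.float64(-24.0)), (np.float64(-51.5), np.float64(-80.0)), (np.float64(-103.0), np.float64(-137.5))]
-60 [(np.float64(132.5), np.float64(114.0)), (np.float64(65.5), np.float64(35.0)), (np.float64(3.5), np.float64(-24.0)), (np.float64(-51.5), np.float64(-80.0)), (np.float64(-102.5), np.float64(-137.5))]
-40 [(np.float64(132.5), np.float64(113.5)), (np.float64(65.0), np.float64(34.5)), (np.float64(3.0), np.float64(-24.5)), (np.float64(-51.5), np.float64(-80.0)), (np.float64(-109.5), np.float64(-130.5))]
40 [(np.float64(142.0), np.float64(85.5)), (np.float64(69.5), np.float64(30.0)), (np.float64(28.5), np.float64(23.0)), (np.float64(4.0), np.float64(-24.5)), (np.float64(-51.5), np.float64(-80.0)), (np.float64(-109.5), np.float64(-131.0))]
60 [(np.float64(142.0), np.float64(85.5)), (np.float64(78.0), np.float64(21.5)), (np.float64(15.0), np.float64(-36.0)), (np.float64(-42.5), np.float64(-88.5)), (np.float64(-96.5), np.float64(-143.0))]
75 [(np.float64(142.0), np.float64(86.0)), (np.float64(78.0), np.float64(22.0)), (np.float64(15.0), np.float64(-36.0)), (np.float64(-42.5), np.float64(-88.5)), (np.float64(-96.5), np.float64(-143.0))]
85 [(np.float64(142.0), np.float64(86.0)), (np.float64(78.0), np.float64(21.5)), (np.float64(15.0), np.float64(-35.5)), (np.float64(-42.5), np.float64(-88.5)), (np.float64(-96.5), np.float64(-143.0))]
135 [(np.float64(63.0), np.float64(19.0)), (np.float64(-12.5), np.float64(-63.0)), (np.float64(-89.5), np.float64(-144.0))]
```

View pics/w4r.png

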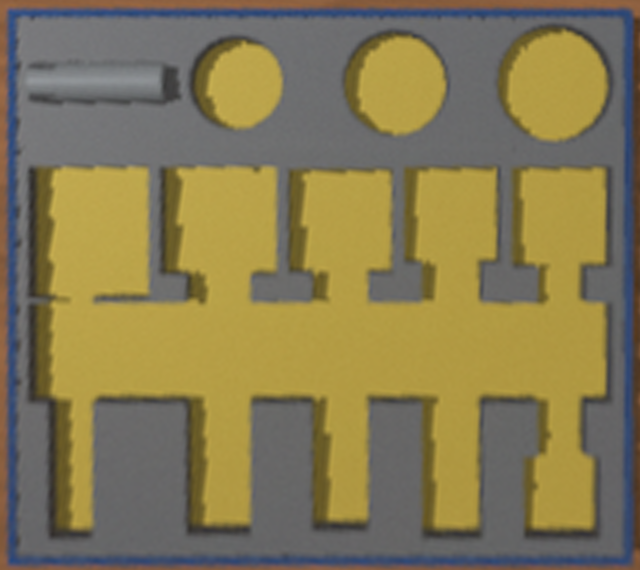

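View pics/w4f.png

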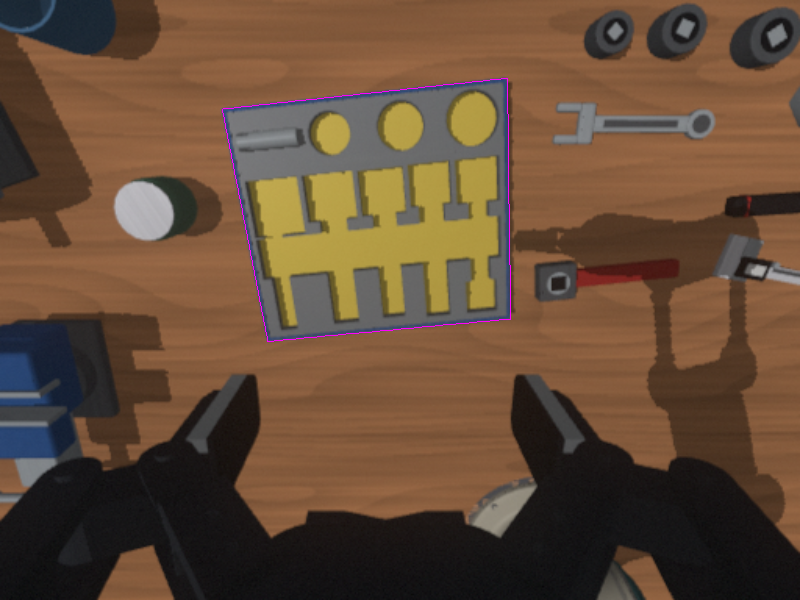

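The tray outline fit is excellent, at (0.465, 0.2403, yaw 0.094). From the rectified view, with wall parallax corrected, the pocket centres in tray y are:

| Pocket | y (mm) |
|---|---|
| caliper | 124.7 |
| reaction | -10.9 |
| ratchet | -66.6 |
| spanner | -121.5 |
| socket S | 41.5 |
| socket M | -38 |
| socket L | -117.5 |

The sockets are at tray x 134.5. I'll take the reaction bar first.

>>> step_arm(
  increments=[
    {"dp": [-0.027, -0.116, -0.09], "yaw": 0.94, "grip": 0.7},
    {"dp": [-0.027, -0.116, -0.09], "yaw": 0.94, "grip": 0.7},
    {"dp": [-0.027, -0.116, -0.09], "yaw": 0.94, "grip": 0.7},
    {"dp": [-0.027, -0.116, -0.09], "yaw": 0.94, "grip": 0.7},
    {"dp": [-0.027, -0.116, -0.09], "yaw": 0.94, "grip": 0.7},
  ],
)

```text
clock: 7.58
position: [0.4644, 0.1153, 0.33]
ee_rot: [0.0, 0.939, 0.345, 0.0]
contact_force: [0.1, -1.2, 0.1]
width: 0.0598
gripper_force: 0.0
```

>>> step_arm(
  increments=[
    {"dp": [-0.027, -0.116, -0.09], "yaw": 0.94, "grip": 0.7},
    {"dp": [-0.027, -0.116, -0.09], "yaw": 0.94, "grip": 0.7},
    {"dp": [-0.027, -0.116, -0.09], "yaw": 0.94, "grip": 0.7},
    {"dp": [-0.027, -0.116, -0.09], "yaw": 0.94, "grip": 0.7},
    {"dp": [-0.027, -0.116, -0.09], "yaw": 0.94, "grip": 0.7},
  ],
)

```text
clock: 8.2
position: [0.437, -0.0005, 0.2401]
ee_rot: [0.001, 0.762, 0.648, 0.0]
contact_force: [0.6, 0.1, 0.3]
width: 0.0599
gripper_force: 0.0
```

>>> step_arm(
  increments=[
    {"dp": [-0.027, -0.116, -0.09], "yaw": 0.94, "grip": 0.7},
    {"dp": [-0.027, -0.116, -0.09], "yaw": 0.94, "grip": 0.7},
    {"dp": [0, 0, 0], "yaw": 0, "grip": 0.7},
    {"dp": [0, 0, 0], "yaw": 0, "grip": 0.7},
  ],
)

```text
clock: 8.7
position: [0.4269, -0.0451, 0.205]
ee_rot: [0.0, 0.665, 0.747, 0.0]
contact_force: [0.4, 0.7, -0.0]
width: 0.0596
gripper_force: 0.0
```

```bash
cat >> run.py <<'E'
TR=np.array([.4650,.2403,.0940])
PK=dict(caliper=(0,124.7),reaction=(0,-10.9),ratchet=(0,-66.6),spanner=(0,-121.5),socket_s=(134.5,41.5),socket_m=(134.5,-38),socket_l=(134.5,-117.5))
def pocket(n):
    x,y=np.array(PK[n])/1e3; c,s=np.cos(TR[2]),np.sin(TR[2]); return np.array([TR[0]+c*x-s*y,TR[1]+s*x+c*y,TR[2]])
wrap=lambda a:(a+np.pi/2)%np.pi-np.pi/2
def look(n,tag,g=None):
    q=st(); c=cams.get_calibration('wrist'); im=snap('wrist',tag); pickle.dump(c,open(tag+'.pkl','wb'))
    p,iou=fit(im,c,n,g); e=q['ee_rot']; M=Ro.from_quat([e[1],e[2],e[3],e[0]]).as_matrix(); yl=np.arctan2(M[1,1],M[0,1])
    d=p[:2]-q['position'][:2]
    print(n,p.round(4),'iou',round(iou,3),'move units',(d/.2).round(3),'yaw units',round(wrap(p[2]-np.pi/2-yl)/.15,2) if 'sock' not in n else '', 'dz to .03',round((.03-q['position'][2])/.2,3))
    t=pocket(n); d=t[:2]-p[:2]; print('pocket',t.round(4),'carry units',(d/.2).round(3),'yaw',round(((t[2]-p[2]+np.pi)%(2*np.pi)-np.pi)/.15,2))
    return p
def togo(n,yl_t=None):
    q=st(); t=pocket(n); e=q['ee_rot']; M=Ro.from_quat([e[1],e[2],e[3],e[0]]).as_matrix(); yl=np.arctan2(M[1,1],M[0,1])
    print('to pocket units',((t[:2]-q['position'][:2])/.2).round(3),'yaw',round(wrap(t[2]-np.pi/2-yl)/.15,2),'z',q['position'][2].round(4))
E
python3 -c "
from run import *
look('reaction','p1')"
```

```text
t 8.7 pos [ 0.4269 -0.0451  0.205 ] yline 0.1152 q6 -0.38 F [ 0.4  0.7 -0. ] w 0.0596 gf 0.0
reaction [ 0.4276 -0.0456  1.675 ] iou 0.937 move units [ 0.003 -0.002] yaw units -0.07 dz to .03 -0.875
pocket [0.466  0.2294 0.094 ] carry units [0.192 1.375] yaw -10.54
```

>>> step_arm(
  increments=[
    {"dp": [0.003, -0.002, -0.25], "yaw": -0.07, "grip": 0.7},
    {"dp": [0, 0, -0.25], "yaw": 0, "grip": 0.7},
    {"dp": [0, 0, -0.25], "yaw": 0, "grip": 0.7},
    {"dp": [0, 0, -0.12], "yaw": 0, "grip": 0.7},
    {"dp": [0, 0, 0], "yaw": 0, "grip": 0.7},
  ],
)

```text
clock: 9.38
position: [0.4268, -0.0441, 0.0295]
ee_rot: [-0.001, 0.668, 0.744, -0.001]
contact_force: [0.2, -0.9, -0.3]
width: 0.06
gripper_force: 0.0
```

>>> step_arm(
  increments=[
    {"dp": [0, 0, 0], "yaw": 0, "grip": 0},
    {"dp": [0, 0, 0], "yaw": 0, "grip": 0},
    {"dp": [0, 0, 0], "yaw": 0, "grip": 0},
    {"dp": [0, 0, 0], "yaw": 0, "grip": 0},
  ],
  squeeze=80,
)

```text
clock: 9.88
position: [0.4284, -0.045, 0.0321]
ee_rot: [0.002, 0.668, 0.744, 0.001]
contact_force: [-0.2, 1.5, 7.0]
width: 0.0195
gripper_force: 78.3
```

```bash
python3 -c "
from run import *
togo('reaction')"
```

```text
t 9.88 pos [ 0.4284 -0.045   0.0321] yline 0.1083 q6 -0.38 F [-0.2  1.5  7. ] w 0.0195 gf 78.3
to pocket units [0.188 1.372] yaw 10.38 z 0.0321
```

>>> step_arm(
  increments=[
    {"dp": [0, 0, 0.15], "yaw": 0, "grip": 0},
    {"dp": [0, 0, 0.2], "yaw": 0, "grip": 0},
    {"dp": [0.017, 0.125, 0], "yaw": -0.96, "grip": 0},
    {"dp": [0.017, 0.125, 0], "yaw": -0.96, "grip": 0},
    {"dp": [0.017, 0.125, 0], "yaw": -0.96, "grip": 0},
  ],
)

```text
clock: 10.5
position: [0.4368, 0.0309, 0.1007]
ee_rot: [0.0, 0.813, 0.582, -0.0]
contact_force: [0.9, 0.1, -6.7]
width: 0.0192
gripper_force: 80.1
```

>>> step_arm(
  increments=[
    {"dp": [0.017, 0.125, 0], "yaw": -0.96, "grip": 0},
    {"dp": [0.017, 0.125, 0], "yaw": -0.96, "grip": 0},
    {"dp": [0.017, 0.125, 0], "yaw": -0.96, "grip": 0},
    {"dp": [0.017, 0.125, 0], "yaw": -0.96, "grip": 0},
    {"dp": [0.017, 0.125, 0], "yaw": -0.96, "grip": 0},
  ],
)

```text
clock: 11.12
position: [0.4536, 0.1559, 0.1004]
ee_rot: [0.0, 0.966, 0.258, -0.0]
contact_force: [0.2, -0.5, -5.4]
width: 0.0191
gripper_force: 80.1
```

>>> step_arm(
  increments=[
    {"dp": [0.017, 0.125, 0], "yaw": -0.96, "grip": 0},
    {"dp": [0.017, 0.125, 0], "yaw": -0.96, "grip": 0},
    {"dp": [0.017, 0.125, 0], "yaw": -0.96, "grip": 0},
    {"dp": [0, 0, 0], "yaw": 0, "grip": 0},
    {"dp": [0, 0, 0], "yaw": 0, "grip": 0},
  ],
)

```text
clock: 11.75
position: [0.4637, 0.2297, 0.1001]
ee_rot: [0.0, 0.999, 0.048, -0.001]
contact_force: [0.3, -0.7, -5.4]
width: 0.0194
gripper_force: 80.2
```

```bash
python3 - <<'E'
from run import *
togo('reaction'); c=cams.get_calibration('wrist'); im=snap('wrist','r1')
cv2.imwrite('pics/r1b.png',cv2.resize(im[60:330],(800,422)))
# fit held part (mask by colours: bar red + dark head), at its held height
q=manip.get_state(); z=q['position'][2]-.0321
h=cv2.cvtColor(im,cv2.COLOR_BGR2HSV).astype(int); red=(((h[...,0]<8)|(h[...,0]>172))&(h[...,1]>130)&(h[...,2]>50)).astype(np.uint8)
t=pocket('reaction'); cs,sn=np.cos(t[2]),np.sin(t[2])
n,l,s,ce=cv2.connectedComponentsWithStats(red); i=1+s[1:,4].argmax(); ys,xs=np.where(l==i); print(s[i],ce[i])
for x in (-86,46):print(x,proj(c,[q['position'][0]+cs*x/1e3,q['position'][1]+sn*x/1e3,z+.014]))
E
```

```text
t 11.75 pos [0.4637 0.2297 0.1001] yline -1.4741 q6 1.8 F [ 0.3 -0.7 -5.4] w 0.0194 gf 80.2
to pocket units [ 0.012 -0.001] yaw -0.02 z 0.1001
[ 226  176   42  157 5800] [246.17689655 251.02      ]
-86 [247.10989703 367.28671164]
46 [247.81069574 165.47706574]
```

View pics/r1b.png

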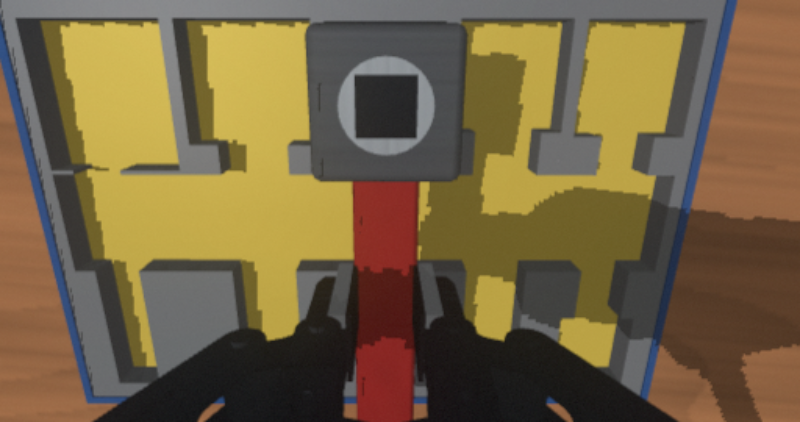

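The bar hangs straight, with its head at (385, 100) over its pocket. Lowering it now.

>>> step_arm(
  increments=[
    {"dp": [0.012, 0, -0.12], "yaw": 0, "grip": 0},
    {"dp": [0, 0, -0.12], "yaw": 0, "grip": 0},
    {"dp": [0, 0, 0], "yaw": 0, "grip": 0},
    {"dp": [0, 0, -0.045], "yaw": 0, "grip": 0},
    {"dp": [0, 0, -0.025], "yaw": 0, "grip": 0},
  ],
)

```text
clock: 12.42
position: [0.4675, 0.2301, 0.0386]
ee_rot: [-0.0, 0.999, 0.048, 0.001]
contact_force: [-0.2, 0.5, -5.1]
width: 0.0192
gripper_force: 80.2
```

```bash
python3 -c "
from run import *
togo('reaction')"
```

```text
t 12.43 pos [0.4675 0.2301 0.0386] yline -1.4757 q6 1.8 F [-0.2  0.5 -5.1] w 0.0192 gf 80.2
to pocket units [-0.007 -0.003] yaw -0.01 z 0.0386
```

It's in freely, 1.5 mm above the floor. I'll release, rise, and go to the spanner.

>>> step_arm(
  increments=[
    {"dp": [0, 0, 0], "yaw": 0, "grip": 0.38},
    {"dp": [0, 0, 0], "yaw": 0, "grip": 0.38},
    {"dp": [0, 0, 0.1], "yaw": 0, "grip": 0.38},
    {"dp": [0, 0, 0.3], "yaw": 0, "grip": 0.38},
    {"dp": [0, 0, 0.3], "yaw": 0, "grip": 0.38},
  ],
)

```text
clock: 13.05
position: [0.4672, 0.2303, 0.1806]
ee_rot: [-0.0, 0.999, 0.048, 0.001]
contact_force: [1.7, 0.7, 0.1]
width: 0.0323
gripper_force: 0.0
```

>>> step_arm(
  increments=[
    {"dp": [0.069, -0.14, 0.02], "yaw": 0.98, "grip": 0.6},
    {"dp": [0.069, -0.14, 0.02], "yaw": 0.98, "grip": 0.6},
    {"dp": [0.069, -0.14, 0.02], "yaw": 0.98, "grip": 0.6},
    {"dp": [0.069, -0.14, 0.02], "yaw": 0.98, "grip": 0.6},
    {"dp": [0.069, -0.14, 0.02], "yaw": 0.98, "grip": 0.6},
  ],
)

```text
clock: 13.68
position: [0.5369, 0.0893, 0.1996]
ee_rot: [0.0, 0.914, 0.406, 0.001]
contact_force: [-0.6, 0.4, -0.4]
width: 0.0512
gripper_force: 0.0
```

>>> step_arm(
  increments=[
    {"dp": [0.069, -0.14, 0], "yaw": 0.98, "grip": 0.6},
    {"dp": [0.069, -0.14, 0], "yaw": 0.98, "grip": 0.6},
    {"dp": [0.069, -0.14, 0], "yaw": 0.98, "grip": 0.6},
    {"dp": [0.069, -0.14, 0], "yaw": 0.98, "grip": 0.6},
    {"dp": [0.069, -0.14, 0], "yaw": 0.98, "grip": 0.6},
  ],
)

```text
clock: 14.3
position: [0.6059, -0.0508, 0.1994]
ee_rot: [0.001, 0.707, 0.707, 0.001]
contact_force: [0.4, 0.0, 0.5]
width: 0.0513
gripper_force: 0.0
```

>>> step_arm(
  increments=[
    {"dp": [0, 0, 0], "yaw": 0, "grip": 0.6},
    {"dp": [0, 0, 0], "yaw": 0, "grip": 0.6},
  ],
)

```text
clock: 14.55
position: [0.6048, -0.0493, 0.1987]
ee_rot: [-0.0, 0.71, 0.705, 0.0]
contact_force: [0.6, 0.1, 0.4]
width: 0.0513
gripper_force: 0.0
```

```bash
python3 -c "
from run import *
look('spanner','p2')"
```

```text
t 14.55 pos [ 0.6048 -0.0493  0.1987] yline -0.0068 q6 -0.19 F [0.6 0.1 0.4] w 0.0513 gf 0.0
spanner [ 0.6046 -0.0503  1.5633] iou 0.916 move units [-0.001 -0.005] yaw units -0.0 dz to .03 -0.844
pocket [0.4764 0.1193 0.094 ] carry units [-0.641  0.848] yaw -9.8
```

>>> step_arm(
  increments=[
    {"dp": [-0.001, -0.005, -0.25], "yaw": 0, "grip": 0.6},
    {"dp": [0, 0, -0.25], "yaw": 0, "grip": 0.6},
    {"dp": [0, 0, -0.25], "yaw": 0, "grip": 0.6},
    {"dp": [0, 0, -0.08], "yaw": 0, "grip": 0.6},
    {"dp": [0, 0, 0], "yaw": 0, "grip": 0.6},
  ],
)

```text
clock: 15.22
position: [0.6046, -0.0502, 0.0322]
ee_rot: [-0.0, 0.709, 0.705, -0.0]
contact_force: [0.6, 0.1, 0.6]
width: 0.0512
gripper_force: 0.0
```

>>> step_arm(
  increments=[
    {"dp": [0, 0, 0], "yaw": 0, "grip": 0},
    {"dp": [0, 0, 0], "yaw": 0, "grip": 0},
    {"dp": [0, 0, 0], "yaw": 0, "grip": 0},
    {"dp": [0, 0, 0], "yaw": 0, "grip": 0},
  ],
  squeeze=60,
)

```text
clock: 15.72
position: [0.6054, -0.051, 0.0341]
ee_rot: [0.001, 0.709, 0.705, 0.001]
contact_force: [-2.2, 0.6, 6.2]
width: -0.0002
gripper_force: 3.6
```

```bash
python3 -c "
from run import *
togo('spanner')"
```

```text
t 15.72 pos [ 0.6054 -0.051   0.0341] yline -0.0056 q6 -0.19 F [-2.2  0.6  6.2] w -0.0002 gf 3.6
to pocket units [-0.645  0.852] yaw -9.81 z 0.0341
```

The fingers closed over the shank, so they were too high. I'll open, rise a little, and look again.

>>> step_arm(
  increments=[
    {"dp": [0, 0, 0.05], "yaw": 0, "grip": 0.6},
    {"dp": [0, 0, 0.2], "yaw": 0, "grip": 0.6},
    {"dp": [0, 0, 0.25], "yaw": 0, "grip": 0.6},
    {"dp": [0, 0, 0], "yaw": 0, "grip": 0.6},
    {"dp": [0, 0, 0], "yaw": 0, "grip": 0.6},
  ],
)

```text
clock: 16.35
position: [0.6046, -0.0508, 0.1325]
ee_rot: [0.0, 0.709, 0.705, 0.0]
contact_force: [-0.6, 0.8, -0.4]
width: 0.0513
gripper_force: 0.0
```

```bash
python3 -c "
from run import *
look('spanner','p3')"
```

```text
t 16.35 pos [ 0.6046 -0.0508  0.1325] yline -0.0056 q6 -0.19 F [-0.6  0.8 -0.4] w 0.0513 gf 0.0
spanner [ 0.6047 -0.0499  1.5623] iou 0.915 move units [0.    0.004] yaw units -0.02 dz to .03 -0.512
pocket [0.4764 0.1193 0.094 ] carry units [-0.641  0.846] yaw -9.79
```

Undisturbed. I'll descend to TCP z 0.026.

>>> step_arm(
  increments=[
    {"dp": [0, 0.004, -0.25], "yaw": 0, "grip": 0.5},
    {"dp": [0, 0, -0.2], "yaw": 0, "grip": 0.5},
    {"dp": [0, 0, -0.085], "yaw": 0, "grip": 0.5},
    {"dp": [0, 0, 0], "yaw": 0, "grip": 0.5},
    {"dp": [0, 0, 0], "yaw": 0, "grip": 0.5},
  ],
)

```text
clock: 17.02
position: [0.605, -0.0501, 0.0252]
ee_rot: [0.0, 0.709, 0.705, 0.0]
contact_force: [1.2, -0.9, -0.0]
width: 0.0426
gripper_force: 0.0
```

>>> step_arm(
  increments=[
    {"dp": [0, 0, 0], "yaw": 0, "grip": 0},
    {"dp": [0, 0, 0], "yaw": 0, "grip": 0},
    {"dp": [0, 0, 0], "yaw": 0, "grip": 0},
    {"dp": [0, 0, 0], "yaw": 0, "grip": 0},
  ],
  squeeze=60,
)

```text
clock: 17.52
position: [0.6051, -0.0501, 0.0257]
ee_rot: [0.0, 0.709, 0.705, 0.0]
contact_force: [0.1, 0.8, 2.5]
width: 0.0161
gripper_force: 59.8
```

```bash
python3 -c "
from run import *
togo('spanner')"
```

```text
t 17.52 pos [ 0.6051 -0.0501  0.0257] yline -0.0055 q6 -0.19 F [0.1 0.8 2.5] w 0.0161 gf 59.8
to pocket units [-0.643  0.847] yaw -9.81 z 0.0257
```

>>> step_arm(
  increments=[
    {"dp": [0, 0, 0.15], "yaw": 0, "grip": 0},
    {"dp": [0, 0, 0.22], "yaw": 0, "grip": 0},
    {"dp": [-0.064, 0.085, 0], "yaw": -0.98, "grip": 0},
    {"dp": [-0.064, 0.085, 0], "yaw": -0.98, "grip": 0},
    {"dp": [-0.064, 0.085, 0], "yaw": -0.98, "grip": 0},
  ],
)

```text
clock: 18.15
position: [0.5653, 0.0015, 0.0986]
ee_rot: [-0.001, 0.847, 0.531, -0.001]
contact_force: [0.4, -0.3, -2.2]
width: 0.0158
gripper_force: 59.2
```

>>> step_arm(
  increments=[
    {"dp": [-0.064, 0.085, 0], "yaw": -0.98, "grip": 0},
    {"dp": [-0.064, 0.085, 0], "yaw": -0.98, "grip": 0},
    {"dp": [-0.064, 0.085, 0], "yaw": -0.98, "grip": 0},
    {"dp": [-0.064, 0.085, 0], "yaw": -0.98, "grip": 0},
    {"dp": [-0.064, 0.085, 0], "yaw": -0.98, "grip": 0},
  ],
)

```text
clock: 18.77
position: [0.5013, 0.0865, 0.0986]
ee_rot: [-0.0, 0.982, 0.191, -0.001]
contact_force: [0.1, 0.0, -2.8]
width: 0.0158
gripper_force: 59.2
```

>>> step_arm(
  increments=[
    {"dp": [-0.064, 0.085, 0], "yaw": -0.98, "grip": 0},
    {"dp": [-0.064, 0.085, 0], "yaw": -0.98, "grip": 0},
    {"dp": [0, 0, 0], "yaw": 0, "grip": 0},
    {"dp": [0, 0, 0], "yaw": 0, "grip": 0},
  ],
)

```text
clock: 19.27
position: [0.4772, 0.1197, 0.0991]
ee_rot: [0.0, 0.999, 0.049, 0.0]
contact_force: [0.4, 0.7, -2.8]
width: 0.0161
gripper_force: 59.2
```

```bash
python3 -c "
from run import *
togo('spanner'); snap('wrist','r2')"
```

```text
t 19.27 pos [0.4772 0.1197 0.0991] yline -1.4735 q6 1.58 F [ 0.4  0.7 -2.8] w 0.0161 gf 59.2
to pocket units [-0.004 -0.002] yaw -0.02 z 0.0991
```

>>> step_arm(
  increments=[
    {"dp": [-0.004, -0.002, -0.12], "yaw": -0.02, "grip": 0},
    {"dp": [0, 0, -0.12], "yaw": 0, "grip": 0},
    {"dp": [0, 0, 0], "yaw": 0, "grip": 0},
    {"dp": [0, 0, -0.05], "yaw": 0, "grip": 0},
    {"dp": [0, 0, -0.045], "yaw": 0, "grip": 0},
  ],
)

```text
clock: 19.95
position: [0.4769, 0.1195, 0.0325]
ee_rot: [0.0, 0.999, 0.046, 0.001]
contact_force: [-0.0, -0.0, -1.7]
width: 0.0158
gripper_force: 59.3
```

```bash
python3 -c "
from run import *
togo('spanner')"
```

```text
t 19.95 pos [0.4769 0.1195 0.0325] yline -1.4786 q6 1.58 F [-0.  -0.  -1.7] w 0.0158 gf 59.3
to pocket units [-0.002 -0.001] yaw 0.01 z 0.0325
```

>>> step_arm(
  increments=[
    {"dp": [0, 0, 0], "yaw": 0, "grip": 0.26},
    {"dp": [0, 0, 0], "yaw": 0, "grip": 0.26},
    {"dp": [0, 0, 0.1], "yaw": 0, "grip": 0.26},
    {"dp": [0, 0, 0.3], "yaw": 0, "grip": 0.26},
    {"dp": [0, 0, 0.3], "yaw": 0, "grip": 0.26},
  ],
)

```text
clock: 20.58
position: [0.4759, 0.1196, 0.1743]
ee_rot: [0.0, 0.999, 0.046, 0.0]
contact_force: [0.6, -0.0, 0.3]
width: 0.0223
gripper_force: 0.0
```

>>> step_arm(
  increments=[
    {"dp": [0.018, -0.176, 0.03], "yaw": 0.93, "grip": 0.6},
    {"dp": [0.018, -0.176, 0.03], "yaw": 0.93, "grip": 0.6},
    {"dp": [0.018, -0.176, 0.03], "yaw": 0.93, "grip": 0.6},
    {"dp": [0.018, -0.176, 0.03], "yaw": 0.93, "grip": 0.6},
    {"dp": [0.018, -0.176, 0], "yaw": 0.93, "grip": 0.6},
  ],
)

```text
clock: 21.2
position: [0.4946, -0.0576, 0.1977]
ee_rot: [0.001, 0.922, 0.387, 0.001]
contact_force: [-0.2, 1.1, -0.0]
width: 0.051
gripper_force: 0.0
```

>>> step_arm(
  increments=[
    {"dp": [0.018, -0.176, 0], "yaw": 0.93, "grip": 0.6},
    {"dp": [0.018, -0.176, 0], "yaw": 0.93, "grip": 0.6},
    {"dp": [0.018, -0.176, 0], "yaw": 0.93, "grip": 0.6},
    {"dp": [0.018, -0.176, 0], "yaw": 0.93, "grip": 0.6},
    {"dp": [0.018, -0.176, 0], "yaw": 0.93, "grip": 0.6},
  ],
)

```text
clock: 21.82
position: [0.5123, -0.2336, 0.1971]
ee_rot: [0.001, 0.734, 0.679, 0.0]
contact_force: [0.2, 0.1, 0.4]
width: 0.0515
gripper_force: 0.0
```

>>> step_arm(
  increments=[
    {"dp": [0.018, -0.176, 0], "yaw": 0.93, "grip": 0.6},
    {"dp": [0, 0, 0], "yaw": 0, "grip": 0.6},
    {"dp": [0, 0, 0], "yaw": 0, "grip": 0.6},
  ],
)

```text
clock: 22.2
position: [0.5154, -0.267, 0.1965]
ee_rot: [-0.0, 0.687, 0.726, 0.0]
contact_force: [0.7, -0.9, -0.2]
width: 0.0514
gripper_force: 0.0
```

```bash
python3 -c "
from run import *
look('ratchet','p4')"
```

```text
t 22.2 pos [ 0.5154 -0.267   0.1965] yline 0.0548 q6 -0.65 F [ 0.7 -0.9 -0.2] w 0.0514 gf 0.0
ratchet [ 0.5173 -0.2685 -1.5089] iou 0.896 move units [ 0.01  -0.008] yaw units 0.05 dz to .03 -0.833
pocket [0.4713 0.174  0.094 ] carry units [-0.23   2.213] yaw 10.69
```

>>> step_arm(
  increments=[
    {"dp": [0.01, -0.008, -0.25], "yaw": 0.05, "grip": 0.6},
    {"dp": [0, 0, -0.25], "yaw": 0, "grip": 0.6},
    {"dp": [0, 0, -0.25], "yaw": 0, "grip": 0.6},
    {"dp": [0, 0, -0.09], "yaw": 0, "grip": 0.6},
    {"dp": [0, 0, 0], "yaw": 0, "grip": 0.6},
  ],
)

```text
clock: 22.88
position: [0.5166, -0.2674, 0.0271]
ee_rot: [-0.002, 0.684, 0.729, -0.0]
contact_force: [-0.4, -0.5, -0.3]
width: 0.0515
gripper_force: 0.0
```

>>> step_arm(
  increments=[
    {"dp": [0, 0, 0], "yaw": 0, "grip": 0},
    {"dp": [0, 0, 0], "yaw": 0, "grip": 0},
    {"dp": [0, 0, 0], "yaw": 0, "grip": 0},
    {"dp": [0, 0, 0], "yaw": 0, "grip": 0},
  ],
  squeeze=80,
)

```text
clock: 23.38
position: [0.5185, -0.2695, 0.0302]
ee_rot: [0.001, 0.684, 0.729, 0.0]
contact_force: [-1.1, 1.8, 7.0]
width: 0.0219
gripper_force: 80.3
```

```bash
python3 -c "
from run import *
togo('ratchet')"
```

```text
t 23.38 pos [ 0.5185 -0.2695  0.0302] yline 0.0633 q6 -0.66 F [-1.1  1.8  7. ] w 0.0219 gf 80.3
to pocket units [-0.236  2.217] yaw -10.27 z 0.0302
```

>>> step_arm(
  increments=[
    {"dp": [0, 0, 0.15], "yaw": 0, "grip": 0},
    {"dp": [0, 0, 0.24], "yaw": 0, "grip": 0},
    {"dp": [-0.021, 0.202, 0], "yaw": 0.97, "grip": 0},
    {"dp": [-0.021, 0.202, 0], "yaw": 0.97, "grip": 0},
    {"dp": [-0.021, 0.202, 0], "yaw": 0.97, "grip": 0},
  ],
)

```text
clock: 24.0
position: [0.5044, -0.1468, 0.1065]
ee_rot: [0.0, 0.508, 0.861, 0.0]
contact_force: [-0.1, 0.0, -3.2]
width: 0.0222
gripper_force: 79.3
```

>>> step_arm(
  increments=[
    {"dp": [-0.021, 0.202, 0], "yaw": 0.97, "grip": 0},
    {"dp": [-0.021, 0.202, 0], "yaw": 0.97, "grip": 0},
    {"dp": [-0.021, 0.202, 0], "yaw": 0.97, "grip": 0},
    {"dp": [-0.021, 0.202, 0], "yaw": 0.97, "grip": 0},
    {"dp": [-0.021, 0.202, 0], "yaw": 0.97, "grip": 0},
  ],
)

```text
clock: 24.62
position: [0.4835, 0.0552, 0.1065]
ee_rot: [0.0, 0.169, 0.986, 0.0]
contact_force: [0.1, 1.2, -3.2]
width: 0.0222
gripper_force: 79.3
```

>>> step_arm(
  increments=[
    {"dp": [-0.021, 0.202, 0], "yaw": 0.97, "grip": 0},
    {"dp": [-0.021, 0.202, 0], "yaw": 0.97, "grip": 0},
    {"dp": [-0.021, 0.202, 0], "yaw": 0.97, "grip": 0},
    {"dp": [0, 0, 0], "yaw": 0, "grip": 0},
    {"dp": [0, 0, 0], "yaw": 0, "grip": 0},
  ],
)

```text
clock: 25.25
position: [0.4711, 0.1748, 0.1063]
ee_rot: [-0.0, -0.047, 0.999, -0.0]
contact_force: [-0.2, 0.1, -3.7]
width: 0.022
gripper_force: 79.5
```

```bash
python3 -c "
from run import *
togo('ratchet'); snap('wrist','r3')"
```

```text
t 25.25 pos [0.4711 0.1748 0.1063] yline 1.6639 q6 -1.45 F [-0.2  0.1 -3.7] w 0.022 gf 79.5
to pocket units [ 0.001 -0.004] yaw 0.01 z 0.1063
```

>>> step_arm(
  increments=[
    {"dp": [0.006, -0.004, -0.13], "yaw": 0, "grip": 0},
    {"dp": [0, 0, -0.12], "yaw": 0, "grip": 0},
    {"dp": [0, 0, 0], "yaw": 0, "grip": 0},
    {"dp": [0, 0, -0.05], "yaw": 0, "grip": 0},
    {"dp": [0, 0, -0.045], "yaw": 0, "grip": 0},
  ],
)

```text
clock: 25.92
position: [0.4734, 0.1742, 0.0376]
ee_rot: [0.001, -0.046, 0.999, 0.0]
contact_force: [0.7, -0.8, -3.5]
width: 0.0219
gripper_force: 79.6
```

```bash
python3 -c "
from run import *
togo('ratchet')"
```

```text
t 25.93 pos [0.4734 0.1742 0.0376] yline 1.6633 q6 -1.45 F [ 0.7 -0.8 -3.5] w 0.0219 gf 79.6
to pocket units [-0.011 -0.001] yaw 0.01 z 0.0376
```

>>> step_arm(
  increments=[
    {"dp": [0, 0, 0], "yaw": 0, "grip": 0.38},
    {"dp": [0, 0, 0], "yaw": 0, "grip": 0.38},
    {"dp": [0, 0, 0.1], "yaw": 0, "grip": 0.38},
    {"dp": [0, 0, 0.3], "yaw": 0, "grip": 0.38},
    {"dp": [0, 0, 0.3], "yaw": 0, "grip": 0.38},
  ],
)

```text
clock: 26.55
position: [0.4726, 0.1745, 0.1794]
ee_rot: [0.0, -0.047, 0.999, 0.0]
contact_force: [0.7, 0.1, 0.9]
width: 0.0323
gripper_force: 0.0
```

>>> step_arm(
  increments=[
    {"dp": [-0.019, -0.173, 0.02], "yaw": -0.955, "grip": 0.5},
    {"dp": [-0.019, -0.173, 0.02], "yaw": -0.955, "grip": 0.5},
    {"dp": [-0.019, -0.173, 0.02], "yaw": -0.955, "grip": 0.5},
    {"dp": [-0.019, -0.173, 0.02], "yaw": -0.955, "grip": 0.5},
    {"dp": [-0.019, -0.173, 0], "yaw": -0.955, "grip": 0.5},
  ],
)

```text
clock: 27.18
position: [0.454, 0.0003, 0.1945]
ee_rot: [0.001, 0.309, 0.951, 0.0]
contact_force: [-0.3, -0.3, 0.1]
width: 0.0424
gripper_force: 0.0
```

>>> step_arm(
  increments=[
    {"dp": [-0.019, -0.173, 0], "yaw": -0.955, "grip": 0.5},
    {"dp": [-0.019, -0.173, 0], "yaw": -0.955, "grip": 0.5},
    {"dp": [-0.019, -0.173, 0], "yaw": -0.955, "grip": 0.5},
    {"dp": [-0.019, -0.173, 0], "yaw": -0.955, "grip": 0.5},
    {"dp": [-0.019, -0.173, 0], "yaw": -0.955, "grip": 0.5},
  ],
)

```text
clock: 27.8
position: [0.4347, -0.1728, 0.1942]
ee_rot: [0.001, 0.623, 0.783, 0.0]
contact_force: [1.0, 0.1, -0.4]
width: 0.0424
gripper_force: 0.0
```

>>> step_arm(
  increments=[
    {"dp": [-0.019, -0.173, 0], "yaw": -0.955, "grip": 0.5},
    {"dp": [-0.019, -0.173, 0], "yaw": -0.955, "grip": 0.5},
    {"dp": [-0.019, -0.173, 0], "yaw": -0.955, "grip": 0.5},
    {"dp": [0, 0, 0], "yaw": 0, "grip": 0.5},
    {"dp": [0, 0, 0], "yaw": 0, "grip": 0.5},
  ],
)

```text
clock: 28.42
position: [0.4232, -0.2749, 0.1936]
ee_rot: [-0.0, 0.773, 0.634, 0.0]
contact_force: [-0.2, 0.7, -0.5]
width: 0.0427
gripper_force: 0.0
```

```bash
python3 -c "
from run import *
look('caliper','p5',(.4248,-.2745,1.3719))"
```

```text
t 28.43 pos [ 0.4232 -0.2749  0.1936] yline -0.1976 q6 -0.52 F [-0.2  0.7 -0.5] w 0.0427 gf 0.0
caliper [ 0.4252 -0.2744  1.3772] iou 0.954 move units [0.01  0.002] yaw units 0.03 dz to .03 -0.818
pocket [0.4533 0.3644 0.094 ] carry units [0.14  3.194] yaw -8.55
```

>>> step_arm(
  increments=[
    {"dp": [0.01, 0.002, -0.25], "yaw": 0.03, "grip": 0.5},
    {"dp": [0, 0, -0.25], "yaw": 0, "grip": 0.5},
    {"dp": [0, 0, -0.25], "yaw": 0, "grip": 0.5},
    {"dp": [0, 0, -0.085], "yaw": 0, "grip": 0.5},
    {"dp": [0, 0, 0], "yaw": 0, "grip": 0.5},
  ],
)

```text
clock: 29.1
position: [0.425, -0.2735, 0.0255]
ee_rot: [-0.001, 0.772, 0.636, -0.0]
contact_force: [0.7, 0.3, 0.5]
width: 0.0428
gripper_force: 0.0
```

>>> step_arm(
  increments=[
    {"dp": [0, 0, 0], "yaw": 0, "grip": 0},
    {"dp": [0, 0, 0], "yaw": 0, "grip": 0},
    {"dp": [0, 0, 0], "yaw": 0, "grip": 0},
    {"dp": [0, 0, 0], "yaw": 0, "grip": 0},
  ],
  squeeze=60,
)

```text
clock: 29.6
position: [0.4258, -0.2749, 0.0273]
ee_rot: [0.001, 0.772, 0.635, 0.001]
contact_force: [0.5, 2.0, 6.6]
width: 0.0136
gripper_force: 59.2
```

```bash
python3 -c "
from run import *
togo('caliper')"
```

```text
t 29.6 pos [ 0.4258 -0.2749  0.0273] yline -0.1941 q6 -0.52 F [0.5 2.  6.6] w 0.0136 gf 59.2
to pocket units [0.137 3.197] yaw -8.55 z 0.0273
```

>>> step_arm(
  increments=[
    {"dp": [0, 0, 0.15], "yaw": 0, "grip": 0},
    {"dp": [0, 0, 0.24], "yaw": 0, "grip": 0},
    {"dp": [0.0125, 0.266, 0], "yaw": -0.71, "grip": 0},
    {"dp": [0.0125, 0.266, 0], "yaw": -0.71, "grip": 0},
    {"dp": [0.0125, 0.266, 0], "yaw": -0.71, "grip": 0},
  ],
)

```text
clock: 30.22
position: [0.4324, -0.1142, 0.1045]
ee_rot: [0.0, 0.865, 0.503, 0.0]
contact_force: [1.6, -0.4, -1.6]
width: 0.0136
gripper_force: 58.9
```

>>> step_arm(
  increments=[
    {"dp": [0.0125, 0.266, 0], "yaw": -0.71, "grip": 0},
    {"dp": [0.0125, 0.266, 0], "yaw": -0.71, "grip": 0},
    {"dp": [0.0125, 0.266, 0], "yaw": -0.71, "grip": 0},
    {"dp": [0.0125, 0.266, 0], "yaw": -0.71, "grip": 0},
    {"dp": [0.0125, 0.266, 0], "yaw": -0.71, "grip": 0},
  ],
)

```text
clock: 30.85
position: [0.445, 0.1521, 0.1044]
ee_rot: [0.0, 0.966, 0.258, 0.0]
contact_force: [1.5, -0.8, -1.9]
width: 0.0139
gripper_force: 58.9
```

>>> step_arm(
  increments=[
    {"dp": [0.0125, 0.266, 0], "yaw": -0.71, "grip": 0},
    {"dp": [0.0125, 0.266, 0], "yaw": -0.71, "grip": 0},
    {"dp": [0.0125, 0.266, 0], "yaw": -0.71, "grip": 0},
    {"dp": [0, 0.266, 0], "yaw": -0.71, "grip": 0},
    {"dp": [0, 0, 0], "yaw": 0, "grip": 0},
  ],
)

```text
clock: 31.48
position: [0.4528, 0.3669, 0.1041]
ee_rot: [-0.001, 0.999, 0.052, 0.001]
contact_force: [-0.0, -0.1, -1.7]
width: 0.0134
gripper_force: 59.1
```

>>> step_arm(
  increments=[
    {"dp": [0, 0, 0], "yaw": 0, "grip": 0},
  ],
)

```text
clock: 31.6
position: [0.452, 0.3626, 0.1038]
ee_rot: [0.001, 0.999, 0.05, -0.001]
contact_force: [0.0, -0.1, -1.4]
width: 0.0136
gripper_force: 59.1
```

```bash
python3 - <<'E'
from run import *
togo('caliper'); im=snap('wrist','r4'); cv2.imwrite('pics/r4b.png',cv2.resize(im,(640,480)))
E
```

```text
t 31.6 pos [0.452  0.3626 0.1038] yline -1.4703 q6 2.03 F [ 0.  -0.1 -1.4] w 0.0136 gf 59.1
to pocket units [0.006 0.009] yaw -0.04 z 0.1038
```

View pics/r4b.png

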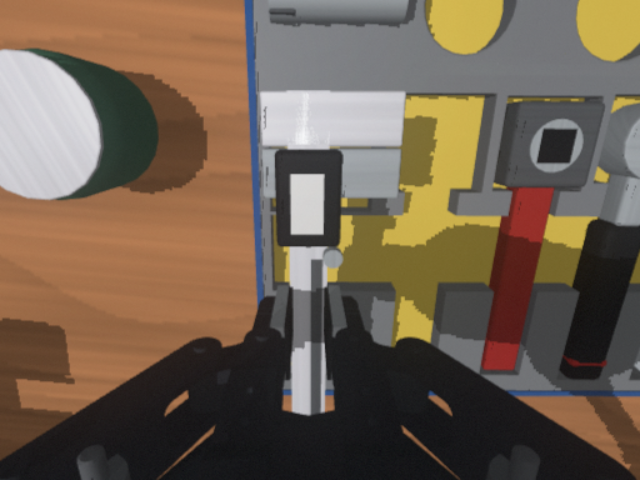

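The caliper hangs straight over its pocket. The reaction bar at (550,150) and the ratchet at right sit home. Lowering.

>>> step_arm(
  increments=[
    {"dp": [0.006, 0.009, -0.13], "yaw": -0.04, "grip": 0},
    {"dp": [0, 0, -0.12], "yaw": 0, "grip": 0},
    {"dp": [0, 0, 0], "yaw": 0, "grip": 0},
    {"dp": [0, 0, -0.05], "yaw": 0, "grip": 0},
    {"dp": [0, 0, -0.045], "yaw": 0, "grip": 0},
  ],
)

```text
clock: 32.28
position: [0.4546, 0.3651, 0.0357]
ee_rot: [-0.0, 0.999, 0.046, 0.001]
contact_force: [0.4, -1.1, -1.7]
width: 0.0136
gripper_force: 59.1
```

```bash
python3 -c "
from run import *
togo('caliper')"
```

```text
t 32.27 pos [0.4546 0.3651 0.0357] yline -1.4783 q6 2.04 F [ 0.4 -1.1 -1.7] w 0.0136 gf 59.1
to pocket units [-0.006 -0.003] yaw 0.01 z 0.0357
```

>>> step_arm(
  increments=[
    {"dp": [-0.004, 0, -0.008], "yaw": 0, "grip": 0},
    {"dp": [0, 0, 0], "yaw": 0, "grip": 0.25},
    {"dp": [0, 0, 0], "yaw": 0, "grip": 0.25},
    {"dp": [0, 0, 0.1], "yaw": 0, "grip": 0.25},
    {"dp": [0, 0, 0.3], "yaw": 0, "grip": 0.25},
  ],
)

```text
clock: 32.9
position: [0.4515, 0.3641, 0.1122]
ee_rot: [0.002, 0.999, 0.046, -0.003]
contact_force: [1.3, 0.3, -0.6]
width: 0.0211
gripper_force: 0.0
```

>>> step_arm(
  increments=[
    {"dp": [0, 0, 0.25], "yaw": 0, "grip": 0.25},
    {"dp": [0.148, -0.23, 0.1], "yaw": 0, "grip": 0.65},
    {"dp": [0.148, -0.23, 0], "yaw": 0, "grip": 0.65},
    {"dp": [0.148, -0.23, 0], "yaw": 0, "grip": 0.65},
    {"dp": [0.148, -0.23, 0], "yaw": 0, "grip": 0.65},
  ],
)

```text
clock: 33.52
position: [0.5726, 0.18, 0.1847]
ee_rot: [-0.0, 0.999, 0.047, 0.001]
contact_force: [-0.2, 0.9, -1.0]
width: 0.0553
gripper_force: 0.0
```

>>> step_arm(
  increments=[
    {"dp": [0.148, -0.23, 0], "yaw": 0, "grip": 0.65},
    {"dp": [0.148, -0.23, 0], "yaw": 0, "grip": 0.65},
    {"dp": [0.148, -0.23, 0], "yaw": 0, "grip": 0.65},
    {"dp": [0.148, -0.23, 0], "yaw": 0, "grip": 0.65},
    {"dp": [0, 0, 0], "yaw": 0, "grip": 0.65},
  ],
)

```text
clock: 34.15
position: [0.6923, -0.0068, 0.1838]
ee_rot: [0.001, 0.999, 0.044, 0.001]
contact_force: [-0.8, 0.4, -0.3]
width: 0.0556
gripper_force: 0.0
```

>>> step_arm(
  increments=[
    {"dp": [0, 0, 0], "yaw": 0, "grip": 0.65},
  ],
)

```text
clock: 34.28
position: [0.6897, -0.0026, 0.1838]
ee_rot: [-0.0, 0.999, 0.046, -0.0]
contact_force: [0.5, 0.1, 1.6]
width: 0.0556
gripper_force: 0.0
```

```bash
python3 -c "
from run import *
look('socket_s','p6',(.6914,-.0041,0))"
```

```text
t 34.27 pos [ 0.6897 -0.0026  0.1838] yline -1.4783 q6 1.37 F [0.5 0.1 1.6] w 0.0556 gf 0.0
socket_s [ 0.6912 -0.0034  0.1005] iou 0.936 move units [ 0.007 -0.004] yaw units  dz to .03 -0.769
pocket [0.595  0.2942 0.094 ] carry units [-0.481  1.488] yaw -0.04
```

>>> step_arm(
  increments=[
    {"dp": [0.007, -0.004, -0.24], "yaw": 0, "grip": 0.65},
    {"dp": [0, 0, -0.24], "yaw": 0, "grip": 0.65},
    {"dp": [0, 0, -0.23], "yaw": 0, "grip": 0.65},
    {"dp": [0, 0, 0], "yaw": 0, "grip": 0.65},
    {"dp": [0, 0, 0], "yaw": 0, "grip": 0.65},
  ],
)

```text
clock: 34.95
position: [0.6924, -0.0027, 0.0437]
ee_rot: [0.0, 0.999, 0.047, 0.001]
contact_force: [1.3, -0.4, 0.4]
width: 0.0557
gripper_force: 0.0
```

>>> step_arm(
  increments=[
    {"dp": [0, 0, 0], "yaw": 0, "grip": 0.2},
    {"dp": [0, 0, 0], "yaw": 0, "grip": 0.2},
    {"dp": [0, 0, 0], "yaw": 0, "grip": 0.2},
    {"dp": [0, 0, 0], "yaw": 0, "grip": 0.2},
  ],
  squeeze=60,
)

```text
clock: 35.45
position: [0.6932, -0.0035, 0.0452]
ee_rot: [0.0, 0.999, 0.046, 0.003]
contact_force: [-0.7, 1.1, 6.6]
width: 0.0369
gripper_force: 59.7
```

```bash
python3 -c "
from run import *
togo('socket_s')"
```

```text
t 35.45 pos [ 0.6932 -0.0035  0.0452] yline -1.4779 q6 1.37 F [-0.7  1.1  6.6] w 0.0369 gf 59.7
to pocket units [-0.491  1.488] yaw 0.01 z 0.0452
```

>>> step_arm(
  increments=[
    {"dp": [0, 0, 0.15], "yaw": 0, "grip": 0.2},
    {"dp": [0, 0, 0.15], "yaw": 0, "grip": 0.2},
    {"dp": [-0.08, 0.248, 0], "yaw": 0, "grip": 0.2},
    {"dp": [-0.08, 0.248, 0], "yaw": 0, "grip": 0.2},
    {"dp": [-0.08, 0.248, 0], "yaw": 0, "grip": 0.2},
  ],
)

```text
clock: 36.08
position: [0.6432, 0.1463, 0.103]
ee_rot: [-0.0, 0.999, 0.046, 0.001]
contact_force: [0.2, -0.8, -1.8]
width: 0.0372
gripper_force: 60.6
```

>>> step_arm(
  increments=[
    {"dp": [-0.08, 0.248, 0], "yaw": 0, "grip": 0.2},
    {"dp": [-0.08, 0.248, 0], "yaw": 0, "grip": 0.2},
    {"dp": [-0.08, 0.248, 0], "yaw": 0, "grip": 0.2},
    {"dp": [0, 0, 0], "yaw": 0, "grip": 0.2},
    {"dp": [0, 0, 0], "yaw": 0, "grip": 0.2},
  ],
)

```text
clock: 36.7
position: [0.5955, 0.294, 0.1024]
ee_rot: [0.0, 0.999, 0.047, 0.001]
contact_force: [-0.2, -0.5, -1.8]
width: 0.0373
gripper_force: 60.7
```

```bash
python3 - <<'E'
from run import *
togo('socket_s'); c=cams.get_calibration('wrist'); im=snap('wrist','r5'); cv2.imwrite('pics/r5b.png',cv2.resize(im,(640,480)))
E
```

```text
t 36.7 pos [0.5955 0.294  0.1024] yline -1.4768 q6 1.83 F [-0.2 -0.5 -1.8] w 0.0373 gf 60.7
to pocket units [-0.002  0.001] yaw 0.0 z 0.1024
```

>>> step_arm(
  increments=[
    {"dp": [0.004, 0.001, -0.1], "yaw": 0, "grip": 0.2},
    {"dp": [0, 0, -0.06], "yaw": 0, "grip": 0.2},
    {"dp": [0, 0, -0.05], "yaw": 0, "grip": 0.2},
    {"dp": [0, 0, -0.03], "yaw": 0, "grip": 0.2},
    {"dp": [0, 0, 0], "yaw": 0, "grip": 0.2},
  ],
)

```text
clock: 37.38
position: [0.596, 0.2939, 0.0533]
ee_rot: [0.0, 0.999, 0.046, -0.0]
contact_force: [0.0, -0.1, -1.4]
width: 0.0372
gripper_force: 60.7
```

```bash
python3 -c "
from run import *
togo('socket_s')"
```

```text
t 37.38 pos [0.596  0.2939 0.0533] yline -1.478 q6 1.83 F [ 0.  -0.1 -1.4] w 0.0372 gf 60.7
to pocket units [-0.005  0.002] yaw 0.01 z 0.0533
```

>>> step_arm(
  increments=[
    {"dp": [0, 0, -0.01], "yaw": 0, "grip": 0.2},
    {"dp": [0, 0, 0], "yaw": 0, "grip": 0.62},
    {"dp": [0, 0, 0], "yaw": 0, "grip": 0.62},
    {"dp": [0, 0, 0.1], "yaw": 0, "grip": 0.62},
    {"dp": [0, 0, 0.3], "yaw": 0, "grip": 0.62},
  ],
)

```text
clock: 38.0
position: [0.594, 0.2934, 0.1293]
ee_rot: [0.001, 0.999, 0.047, -0.004]
contact_force: [0.4, -0.1, -0.3]
width: 0.0526
gripper_force: 0.0
```

>>> step_arm(
  increments=[
    {"dp": [0, 0, 0.25], "yaw": 0, "grip": 0.72},
    {"dp": [0.07, -0.264, 0], "yaw": 0, "grip": 0.72},
    {"dp": [0.07, -0.264, 0], "yaw": 0, "grip": 0.72},
    {"dp": [0.07, -0.264, 0], "yaw": 0, "grip": 0.72},
    {"dp": [0.07, -0.264, 0], "yaw": 0, "grip": 0.72},
  ],
)

```text
clock: 38.62
position: [0.6526, 0.0815, 0.1824]
ee_rot: [0.0, 0.999, 0.047, 0.001]
contact_force: [0.1, -0.8, -0.1]
width: 0.0614
gripper_force: 0.0
```

>>> step_arm(
  increments=[
    {"dp": [0.07, -0.264, 0], "yaw": 0, "grip": 0.72},
    {"dp": [0.07, -0.264, 0], "yaw": 0, "grip": 0.72},
    {"dp": [0.07, -0.264, 0], "yaw": 0, "grip": 0.72},
    {"dp": [0, 0, 0], "yaw": 0, "grip": 0.72},
    {"dp": [0, 0, 0], "yaw": 0, "grip": 0.72},
  ],
)

```text
clock: 39.25
position: [0.6939, -0.0752, 0.1818]
ee_rot: [-0.0, 0.999, 0.046, -0.0]
contact_force: [-0.5, -0.1, 0.1]
width: 0.0619
gripper_force: 0.0
```

```bash
python3 -c "
from run import *
look('socket_m','p7',(.6937,-.075,0))"
```

```text
t 39.25 pos [ 0.6939 -0.0752  0.1818] yline -1.4785 q6 1.27 F [-0.5 -0.1  0.1] w 0.0619 gf 0.0
socket_m [ 0.6943 -0.0746  0.024 ] iou 0.946 move units [0.002 0.003] yaw units  dz to .03 -0.759
pocket [0.6025 0.2151 0.094 ] carry units [-0.459  1.448] yaw 0.47
```

>>> step_arm(
  increments=[
    {"dp": [0, 0.003, -0.24], "yaw": 0, "grip": 0.72},
    {"dp": [0, 0, -0.24], "yaw": 0, "grip": 0.72},
    {"dp": [0, 0, -0.22], "yaw": 0, "grip": 0.72},
    {"dp": [0, 0, 0], "yaw": 0, "grip": 0.72},
    {"dp": [0, 0, 0], "yaw": 0, "grip": 0.72},
  ],
)

```text
clock: 39.92
position: [0.6953, -0.074, 0.0436]
ee_rot: [0.0, 0.999, 0.047, 0.001]
contact_force: [1.2, -0.2, 1.2]
width: 0.0615
gripper_force: 0.0
```

>>> step_arm(
  increments=[
    {"dp": [0, 0, 0], "yaw": 0, "grip": 0.3},
    {"dp": [0, 0, 0], "yaw": 0, "grip": 0.3},
    {"dp": [0, 0, 0], "yaw": 0, "grip": 0.3},
    {"dp": [0, 0, 0], "yaw": 0, "grip": 0.3},
  ],
  squeeze=60,
)

```text
clock: 40.42
position: [0.696, -0.0748, 0.0452]
ee_rot: [0.0, 0.999, 0.046, 0.003]
contact_force: [-1.0, 1.1, 5.8]
width: 0.0434
gripper_force: 60.5
```

```bash
python3 -c "
from run import *
togo('socket_m')"
```

```text
t 40.42 pos [ 0.696  -0.0748  0.0452] yline -1.4778 q6 1.27 F [-1.   1.1  5.8] w 0.0434 gf 60.5
to pocket units [-0.468  1.45 ] yaw 0.01 z 0.0452
```

>>> step_arm(
  increments=[
    {"dp": [0, 0, 0.15], "yaw": 0, "grip": 0.3},
    {"dp": [0, 0, 0.15], "yaw": 0, "grip": 0.3},
    {"dp": [-0.0765, 0.242, 0], "yaw": 0, "grip": 0.3},
    {"dp": [-0.0765, 0.242, 0], "yaw": 0, "grip": 0.3},
    {"dp": [-0.0765, 0.242, 0], "yaw": 0, "grip": 0.3},
  ],
)

```text
clock: 41.05
position: [0.6478, 0.0715, 0.1026]
ee_rot: [-0.0, 0.999, 0.046, 0.001]
contact_force: [0.1, 0.9, -2.7]
width: 0.0431
gripper_force: 62.0
```

>>> step_arm(
  increments=[
    {"dp": [-0.0765, 0.242, 0], "yaw": 0, "grip": 0.3},
    {"dp": [-0.0765, 0.242, 0], "yaw": 0, "grip": 0.3},
    {"dp": [-0.0765, 0.242, 0], "yaw": 0, "grip": 0.3},
    {"dp": [0, 0, 0], "yaw": 0, "grip": 0.3},
    {"dp": [0, 0, 0], "yaw": 0, "grip": 0.3},
  ],
)

```text
clock: 41.68
position: [0.6025, 0.2155, 0.1023]
ee_rot: [0.0, 0.999, 0.047, 0.001]
contact_force: [0.3, -0.4, -3.7]
width: 0.0433
gripper_force: 62.0
```

```bash
python3 - <<'E'
from run import *
togo('socket_m'); c=cams.get_calibration('wrist'); im=snap('wrist','r6')
E
```

```text
t 41.67 pos [0.6025 0.2155 0.1023] yline -1.4767 q6 1.71 F [ 0.3 -0.4 -3.7] w 0.0433 gf 62.0
to pocket units [-0.    -0.002] yaw -0.0 z 0.1023
```

>>> step_arm(
  increments=[
    {"dp": [0.005, -0.001, -0.1], "yaw": 0, "grip": 0.3},
    {"dp": [0, 0, -0.06], "yaw": 0, "grip": 0.3},
    {"dp": [0, 0, -0.05], "yaw": 0, "grip": 0.3},
    {"dp": [0, 0, -0.035], "yaw": 0, "grip": 0.3},
    {"dp": [0, 0, 0], "yaw": 0, "grip": 0.3},
  ],
)

```text
clock: 42.35
position: [0.6031, 0.2151, 0.0521]
ee_rot: [0.0, 0.999, 0.046, -0.001]
contact_force: [-0.3, -0.3, -3.0]
width: 0.0426
gripper_force: 62.0
```

```bash
python3 -c "
from run import *
togo('socket_m')"
```

```text
t 42.35 pos [0.6031 0.2151 0.0521] yline -1.4779 q6 1.71 F [-0.3 -0.3 -3. ] w 0.0426 gf 62.0
to pocket units [-0.003 -0.   ] yaw 0.01 z 0.0521
```

>>> step_arm(
  increments=[
    {"dp": [0, 0, -0.005], "yaw": 0, "grip": 0.3},
    {"dp": [0, 0, 0], "yaw": 0, "grip": 0.68},
    {"dp": [0, 0, 0], "yaw": 0, "grip": 0.68},
    {"dp": [0, 0, 0.1], "yaw": 0, "grip": 0.68},
    {"dp": [0, 0, 0.3], "yaw": 0, "grip": 0.68},
  ],
)

```text
clock: 42.98
position: [0.6012, 0.2149, 0.1297]
ee_rot: [0.001, 0.999, 0.047, -0.004]
contact_force: [0.2, 0.5, 0.5]
width: 0.0578
gripper_force: 0.0
```

>>> step_arm(
  increments=[
    {"dp": [0, 0, 0.27], "yaw": 0, "grip": 0.8},
    {"dp": [0.06, -0.275, 0], "yaw": 0, "grip": 0.8},
    {"dp": [0.06, -0.275, 0], "yaw": 0, "grip": 0.8},
    {"dp": [0.06, -0.275, 0], "yaw": 0, "grip": 0.8},
    {"dp": [0.06, -0.275, 0], "yaw": 0, "grip": 0.8},
  ],
)

```text
clock: 43.6
position: [0.6518, -0.0062, 0.1866]
ee_rot: [0.0, 0.999, 0.047, 0.001]
contact_force: [0.8, 0.1, -0.5]
width: 0.0684
gripper_force: 0.0
```

>>> step_arm(
  increments=[
    {"dp": [0.06, -0.275, 0], "yaw": 0, "grip": 0.8},
    {"dp": [0.06, -0.275, 0], "yaw": 0, "grip": 0.8},
    {"dp": [0.06, -0.275, 0], "yaw": 0, "grip": 0.8},
    {"dp": [0, 0, 0], "yaw": 0, "grip": 0.8},
    {"dp": [0, 0, 0], "yaw": 0, "grip": 0.8},
  ],
)

```text
clock: 44.22
position: [0.6872, -0.1694, 0.1858]
ee_rot: [-0.0, 0.999, 0.046, -0.0]
contact_force: [-0.3, 0.6, 0.9]
width: 0.0685
gripper_force: 0.0
```

```bash
python3 -c "
from run import *
look('socket_l','p8',(.687,-.1702,0))"
```

```text
t 44.23 pos [ 0.6872 -0.1694  0.1858] yline -1.4785 q6 1.14 F [-0.3  0.6  0.9] w 0.0685 gf 0.0
socket_l [ 0.6875 -0.1699  0.0907] iou 0.951 move units [ 0.002 -0.002] yaw units  dz to .03 -0.779
pocket [0.6099 0.1359 0.094 ] carry units [-0.388  1.529] yaw 0.02
```

>>> step_arm(
  increments=[
    {"dp": [-0.003, -0.002, -0.25], "yaw": 0, "grip": 0.8},
    {"dp": [0, 0, -0.25], "yaw": 0, "grip": 0.8},
    {"dp": [0, 0, -0.22], "yaw": 0, "grip": 0.8},
    {"dp": [0, 0, 0], "yaw": 0, "grip": 0.8},
    {"dp": [0, 0, 0], "yaw": 0, "grip": 0.8},
  ],
)

```text
clock: 44.9
position: [0.688, -0.1693, 0.0437]
ee_rot: [0.001, 0.999, 0.047, 0.001]
contact_force: [0.9, -0.3, 1.2]
width: 0.0682
gripper_force: 0.0
```

>>> step_arm(
  increments=[
    {"dp": [0, 0, 0], "yaw": 0, "grip": 0.35},
    {"dp": [0, 0, 0], "yaw": 0, "grip": 0.35},
    {"dp": [0, 0, 0], "yaw": 0, "grip": 0.35},
    {"dp": [0, 0, 0], "yaw": 0, "grip": 0.35},
  ],
  squeeze=70,
)

```text
clock: 45.4
position: [0.6886, -0.1702, 0.0455]
ee_rot: [0.001, 0.999, 0.047, 0.003]
contact_force: [-0.7, 1.6, 5.8]
width: 0.0486
gripper_force: 71.1
```

```bash
python3 -c "
from run import *
togo('socket_l')"
```

```text
t 45.4 pos [ 0.6886 -0.1702  0.0455] yline -1.4777 q6 1.14 F [-0.7  1.6  5.8] w 0.0486 gf 71.1
to pocket units [-0.393  1.531] yaw 0.01 z 0.0455
```

>>> step_arm(
  increments=[
    {"dp": [0, 0, 0.15], "yaw": 0, "grip": 0.35},
    {"dp": [0, 0, 0.15], "yaw": 0, "grip": 0.35},
    {"dp": [-0.065, 0.255, 0], "yaw": 0, "grip": 0.35},
    {"dp": [-0.065, 0.255, 0], "yaw": 0, "grip": 0.35},
    {"dp": [-0.065, 0.255, 0], "yaw": 0, "grip": 0.35},
  ],
)

```text
clock: 46.02
position: [0.6474, -0.0158, 0.1028]
ee_rot: [0.0, 0.999, 0.046, 0.001]
contact_force: [1.0, 0.3, -4.0]
width: 0.0484
gripper_force: 73.7
```

>>> step_arm(
  increments=[
    {"dp": [-0.065, 0.255, 0], "yaw": 0, "grip": 0.35},
    {"dp": [-0.065, 0.255, 0], "yaw": 0, "grip": 0.35},
    {"dp": [-0.065, 0.255, 0], "yaw": 0, "grip": 0.35},
    {"dp": [0, 0, 0], "yaw": 0, "grip": 0.35},
    {"dp": [0, 0, 0], "yaw": 0, "grip": 0.35},
  ],
)

```text
clock: 46.65
position: [0.609, 0.1359, 0.1025]
ee_rot: [0.0, 0.999, 0.047, 0.001]
contact_force: [0.1, -0.2, -3.8]
width: 0.0487
gripper_force: 73.8
```

```bash
python3 - <<'E'
from run import *
togo('socket_l')
E
```

```text
t 46.65 pos [0.609  0.1359 0.1025] yline -1.4766 q6 1.59 F [ 0.1 -0.2 -3.8] w 0.0487 gf 73.8
to pocket units [ 0.005 -0.   ] yaw -0.0 z 0.1025
```

>>> step_arm(
  increments=[
    {"dp": [0.007, 0, -0.1], "yaw": 0, "grip": 0.35},
    {"dp": [0, 0, -0.06], "yaw": 0, "grip": 0.35},
    {"dp": [0, 0, -0.05], "yaw": 0, "grip": 0.35},
    {"dp": [0, 0, -0.035], "yaw": 0, "grip": 0.35},
    {"dp": [0, 0, 0], "yaw": 0, "grip": 0.35},
  ],
)

```text
clock: 47.28
position: [0.6099, 0.1357, 0.0522]
ee_rot: [0.0, 0.999, 0.046, -0.001]
contact_force: [-0.9, -0.3, -3.9]
width: 0.0488
gripper_force: 73.8
```

```bash
python3 -c "
from run import *
togo('socket_l')"
```

```text
t 47.27 pos [0.6099 0.1357 0.0522] yline -1.4781 q6 1.59 F [-0.9 -0.3 -3.9] w 0.0488 gf 73.8
to pocket units [0.    0.001] yaw 0.01 z 0.0522
```

>>> step_arm(
  increments=[
    {"dp": [0, 0, -0.005], "yaw": 0, "grip": 0.35},
    {"dp": [0, 0, 0], "yaw": 0, "grip": 0.78},
    {"dp": [0, 0, 0], "yaw": 0, "grip": 0.78},
    {"dp": [0, 0, 0.1], "yaw": 0, "grip": 0.78},
    {"dp": [0, 0, 0.3], "yaw": 0, "grip": 0.78},
  ],
)

```text
clock: 47.9
position: [0.6081, 0.1357, 0.13]
ee_rot: [0.0, 0.999, 0.047, -0.003]
contact_force: [0.6, -0.5, 0.2]
width: 0.0669
gripper_force: 0.0
```

>>> step_arm(
  increments=[
    {"dp": [-0.1, 0.1, 0.22], "yaw": 0, "grip": 1},
    {"dp": [-0.1, 0.1, 0.22], "yaw": 0, "grip": 1},
    {"dp": [-0.1, 0.1, 0.22], "yaw": 0, "grip": 1},
    {"dp": [-0.1, 0.1, 0.22], "yaw": 0, "grip": 1},
    {"dp": [-0.1, 0.1, 0.1], "yaw": 0, "grip": 1},
  ],
)

```text
clock: 48.52
position: [0.5103, 0.237, 0.3318]
ee_rot: [-0.001, 0.999, 0.047, 0.003]
contact_force: [0.0, -0.8, 0.5]
width: 0.0851
gripper_force: 0.0
```

>>> step_arm(
  increments=[
    {"dp": [0, 0, 0], "yaw": 0, "grip": 1},
    {"dp": [0, 0, 0], "yaw": 0, "grip": 1},
    {"dp": [0, 0, 0], "yaw": 0, "grip": 1},
  ],
)

```text
clock: 48.9
position: [0.5104, 0.2352, 0.3264]
ee_rot: [0.001, 0.999, 0.046, -0.001]
contact_force: [-0.7, -0.2, -0.5]
width: 0.0855
gripper_force: 0.0
```

```bash
python3 - <<'E'
from run import *
st(); c=cams.get_calibration('wrist'); im=snap('wrist','w9'); S=snap('side','s9'); T=snap('top','t9')
p=TR; src=[];dst=[]
for x,y in ((-106,-156),(-106,156),(172,156),(172,-156)):
    w=p[:2]+np.array([[np.cos(p[2]),-np.sin(p[2])],[np.sin(p[2]),np.cos(p[2])]])@[x/1e3,y/1e3]
    src.append(proj(c,[*w,.019])); dst.append([(160-y)*1.6,(176-x)*1.6])
r=cv2.warpPerspective(im,cv2.getPerspectiveTransform(np.float32(src),np.float32(dst)),(512,456),flags=cv2.INTER_CUBIC)
o=np.zeros((600,800,3),np.uint8); o[:456,:512]=r
o[:276,520:760]=cv2.resize(S[315:384,205:265],None,fx=4,fy=4,interpolation=cv2.INTER_CUBIC)
o[290:590,515:795]=cv2.resize(S[140:220,160:270],(280,300*1),interpolation=cv2.INTER_CUBIC)
cv2.imwrite('pics/fin.png',o)
E
```

```text
t 48.9 pos [0.5104 0.2352 0.3264] yline -1.4787 q6 1.79 F [-0.7 -0.2 -0.5] w 0.0855 gf 0.0
```

View pics/fin.png

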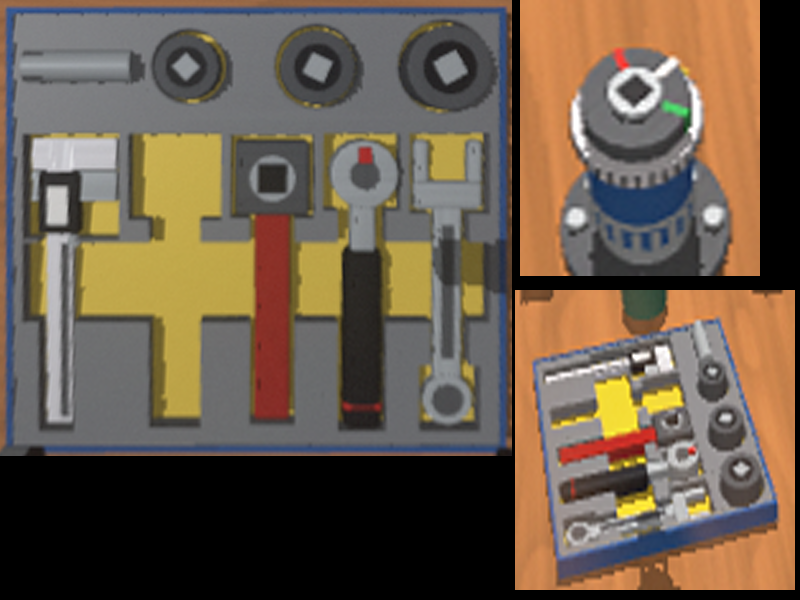

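The final view shows all seven parts inside their own cut-outs, with only the scraper's pocket empty because it is absent. The yellow pointer is just behind the white mark at (680, 70). I'll hand in now.

```bash
python3 -c "
from rig import ticket
print(ticket.sign_off())"
```

```text
the job is handed in; nothing more can be done
None
```

The job is handed in: the selector ring was set to neutral first, then all seven parts that were out (the scraper was absent) went into their tray cut-outs; the final pictures show them seated, and the sign-off returned no verdict.

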